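# Tip the balls out of a tall tube over the tray's ledge

## Robot

A 6-joint arm with a two-finger parallel gripper is mounted at the origin on a cart in front of the work surface, level with it; the furniture and walls round the work are solid. World frame = base frame: x ahead of the robot, y to its left, z up, the work surface at z = 0. Lengths are in m, angles in rad, forces in N, time in s.
With the tool pointing down it reaches from about 0.375 to 0.9 m from the base axis. Payload 3.1 kg.
Tool frame: the origin (TCP) lies at the very end of the fingers, on their centre line; the grasp point (between the pads) lies behind it (bot.grasp_offset is the z of the grasp point in the tool frame, in m); z points along the fingers, y is the direction in which the jaws open and shut (so a half turn about z gives the same grasp; the last joint's range is limited). The gripper opens to 87 mm and grips with 3 to 60 N. Pads are 19 mm wide; open, the fingers measure 117 mm over their backs; the gripper's body (75 mm by 190 mm) begins 51 mm behind the grasp point.
Start: joints at [-1.302, 0.527, 1.433, -0, 1.181, -0.178], TCP at [0.271, -0.563, 0.223] pointing down, gripper open.
Joint ranges: [-3.08, 3.08], [-0.75, 2.2], [0.22, 2.44], [-1.43, 4.57], [0, 2.65], [-2.85, 2.85]. Speed limits (rad/s): [2.79, 2.79, 3.14, 3.14, 3.14, 3.14].

## Interface

Orientations are given as a rotation vector (axis times angle).
In Python, from plant import bot gives the robot as it stands. The module is installed in compiled form; this text tells all that it offers.
- The arm moves only by the shell command python3 -m pendant 'ROWS' [FORCE]. ROWS is JSON, a list that holds one entry, the list of rows, each a list of 5 numbers: the shift along the tool's x, y, z in mm, then the turn about the tool's z in rad, then the gripper command: -1 is shut, 1 is fully open, values between are in proportion. A call has 1 to 20 rows; each row shifts and turns the pose as measured when the row begins, along the tool's axes as they then stand; what a row does not reach is not made up. A row lasts 1/8 s, in which the tool goes at most 62.5 mm and 10.7 degrees, less where a joint would pass 70% of its speed; a pose out of reach is approached as far as the arm can. A call is refused whole if a number of a shift passes 62.5 or a number of a turn 0.188, either way. A call with a gripper value outside its range is refused whole. The fingers move at their own pace and stop on an object; FORCE is the grip in N (left out, the last holds). Time passes only in rows, so rows that do not move let the fingers close. It gives the time, the measured TCP pose, the force and the opening at its end, in the units of the state.
- bot.get_state(): the state, without advancing time (a new reading comes with each control period).
- bot.camera(name): name is "scene" or "top"; returns (picture, depth): 480x640x3 uint8, red, green, blue; 480x640 float32, m along the optical axis (not along the pixel's ray), 0 where there is no reading.
- bot.get_calibration(name): a dict with "fovy" (degrees; the focal length in pixels is half the picture's height over the tangent of half this angle, whatever the lens; pixels are square), "cx", "cy" (the principal point, pixels), "distortion" ([k1, k2, p1, p2, k3] as OpenCV has them; the pictures are not rectified), "R" (3x3) and "t" (3): a world point X has camera coordinates R X + t. Camera axes: x right, y down, z forward; pixel columns grow to the right and rows downward; lengths in m; the calibration is good to about 2 mm. A picture is of the moment at which its call begins. get_calibration takes no time and is no camera call.
- bot.finish_job(): hands the job in, once; it reports no verdict.
The state is a dict: "t": time; "joint_positions": joint angles; "qd": joint speeds; "joint_efforts": joint torques, N m; "tcp_pos": TCP position; "orientation": TCP orientation; "ft_force": force on the tool from outside, world axes, zero at the start; "moment": the same for the moment, N m; "gripper_width": finger opening in m.
Only numpy, scipy, OpenCV 4.12 (cv2) and the standard library are available. Lean on these libraries where they do the work, as an engineer would, in place of code of your own. Each camera call takes 0.05 s, during which the arm holds its last target.

## Task

Empty the tall square aluminium tube of its three steel balls into the grey tipping tray: carry it upright to the tray's ledge side, lean it over with its foot on the bench and its upper part resting on the black ledge between the cheeks, and let go of it. Then take hold of it again low down, below its middle, and raise the foot so that it tips on over the ledge until all the balls have rolled out into the tray. Finally stand the empty tube upright on the bench, outside the tray, and do not shift or knock over the aerosol can, the solder spool or the small bottle.

Things in the scene. Friction and masses are not known exactly. Their poses are not given: they have to be found in the camera images.
- tray: fixed grey sheet-metal tray; origin on the bench below the middle of its ledge, x from the ledge into the tray (the tube tips that way, coming from the -x side), y along the ledge, z up. Spans x -3 to 160, y +-75 mm; floor 5 mm thick, side walls 60 high, far wall 70, wall under the ledge 68. Two feet 4 mm thick reach to x = -31 at y = +-63. A tall cabinet stands at world x > 0.6, y > 0.2 m: keep the arm clear
- ledge (a point): top middle of the ledge: a level black rubber roll of 14 mm diameter along the tray's y, whose top is 78 mm above the bench. Two steel cheeks stand on it at y = -37 to -47 and +37 to +47 mm, up to 90 mm above the bench and 18 mm wide in x, so the tube lies between them in a gap of 74 mm. Axes as the tray's
- tube_mid (a point): centre (half-way up, on the axis) of the loose square tube: 40 x 40 mm outside, 200 mm tall, walls 3 mm, closed foot 5 mm thick, open top, about 0.2 kg, with the balls about 0.34 kg; z runs along its axis to the mouth, x and y square to its flat sides. It starts upright. Leaned on the ledge at 55 degrees from vertical, with its foot's lower edge 0.11 m from the ledge, it stays by friction, full or empty
- tube_mouth (a point): centre of the tube's open mouth, 100 mm from its centre; axes as the tube's
- tube_foot (a point): centre of the underside of the tube's foot, 100 mm from its centre; axes as the tube's
- tube: the same tube; origin at the centre of the underside of its foot
- ball1_center (a point): centre of a loose steel ball, 24 mm in diameter, 45 g, at the start in the bottom of the tube (the highest ball's top is about 70 mm above the foot); it rolls out once the tube's mouth points about 15 degrees below level
- ball2_center (a point): centre of a loose steel ball, 24 mm in diameter, 45 g, at the start in the bottom of the tube (the highest ball's top is about 70 mm above the foot); it rolls out once the tube's mouth points about 15 degrees below level
- ball3_center (a point): centre of a loose steel ball, 24 mm in diameter, 45 g, at the start in the bottom of the tube (the highest ball's top is about 70 mm above the foot); it rolls out once the tube's mouth points about 15 degrees below level
- air_duster_mid (a point): centre (half-way up) of a standing loose aerosol can, 58 mm in diameter, 217 mm tall; bystander
- spool_mid (a point): centre (half-way up) of a standing loose solder spool, 76 mm in diameter, 49 mm tall; bystander
- flux_bottle_mid (a point): centre (half-way up) of a small standing loose bottle with a nozzle, 34 mm in diameter, 95 mm tall; bystander
Not all that is in view belongs to the job. What is shaped like the tube but orange or yellow is not meant.

How it is judged:
By the outcome, as a careful person would: the job done as asked, in the order asked, and still so for the second after the job is handed in, with the robot touching nothing.
It also fails if it takes over 69 s, if anything falls off the work surface, if the arm or the gripper's body presses on something with over 40 N, if the wrist force passes 120 N, or if a joint passes its speed limit or range.

## Working session

There is one attempt and no reset: what is moved stays moved. The work goes in short steps, Python scripts to look and compute and a shell command to move; the robot and the scene stay as the last step left them, time stands still between calls to the robot, and variables do not carry over. Pictures are saved under pics/ and viewed, and the job is handed in when it is done.

```bash
mkdir -p pics; cat > h.py <<'E'
import numpy as np, cv2
from plant import bot
def K(n):
    c=bot.get_calibration(n); f=240/np.tan(np.radians(c['fovy'])/2)
    return np.array([[f,0,c['cx']],[0,f,c['cy']],[0,0,1.]]),np.array(c['distortion'],float),np.array(c['R']),np.array(c['t'])
def ray(n,uv):
    k,d,R,t=K(n)
    p=cv2.undistortPoints(np.array(uv,float).reshape(-1,1,2),k,d).reshape(-1,2)
    v=np.c_[p,np.ones(len(p))]@R
    return -R.T@t,v
def onz(n,uv,z):
    o,v=ray(n,uv); return o+v*((z-o[2])/v[:,2])[:,None]
def proj(n,X):
    k,d,R,t=K(n)
    return cv2.projectPoints(np.array(X,float).reshape(-1,3),cv2.Rodrigues(R)[0],t,k,d)[0].reshape(-1,2)
def cloud(n,dep):
    k,d,R,t=K(n)
    v,u=np.mgrid[0:480,0:640]
    p=cv2.undistortPoints(np.c_[u.ravel(),v.ravel()].astype(float).reshape(-1,1,2),k,d).reshape(-1,2)
    X=np.c_[p,np.ones(len(p))]*dep.reshape(-1,1)
    return ((X-t)@R).reshape(480,640,3)
def snap(tag):
    for n in('scene','top'):
        p,d=bot.camera(n); cv2.imwrite(f'pics/{tag}_{n}.png',p[...,::-1]); np.save(f'pics/{tag}_{n}.npy',d)
E
python3 -c "
from h import *
snap('a'); s=bot.get_state(); print(s, bot.grasp_offset)
for n in('scene','top'): print(bot.get_calibration(n))
"
```

```text
{'t': 0.1, 'joint_positions': array([-1.30151938e+00,  5.28374423e-01,  1.43376545e+00, -1.27795866e-07,
        1.18139794e+00, -1.78503843e-01]), 'qd': array([ 0.00019988, -0.00198921, -0.0037095 ,  0.00040134, -0.00021008,
        0.00072287]), 'joint_efforts': array([ 1.11925413e-04, -4.40985954e+01, -1.77150607e+01,  6.35981304e-02,
        5.33795287e-02, -3.95259497e-05]), 'tcp_pos': array([ 0.2704514 , -0.56272893,  0.22167151]), 'orientation': array([-3.06128718e+00, -6.97079463e-01,  1.38728461e-04]), 'ft_force': array([-0.52825106, -0.12974872, -0.24668761]), 'moment': array([-0.03374056,  0.0044214 ,  0.04211759]), 'gripper_width': 0.0868582013937711} -0.0187
{'fovy': 46.43409769089599, 'cx': 314.41424707225514, 'cy': 246.02462568602687, 'distortion': array([-0.14022098,  0.        ,  0.        ,  0.        ,  0.        ]), 'R': array([[-7.14940785e-01, -6.99184995e-01, -1.26013540e-04],
       [-4.81551294e-01,  4.92533469e-01, -7.24926985e-01],
       [ 5.06920137e-01, -5.18219186e-01, -6.88825704e-01]]), 't': array([0.19989244, 0.51237442, 1.07325975])}
{'fovy': 45.836351559331455, 'cx': 320.83641919312254, 'cy': 246.94642212025917, 'distortion': array([-0.03630171,  0.        ,  0.        ,  0.        ,  0.        ]), 'R': array([[ 0.11678234, -0.9931496 ,  0.0039685 ],
       [-0.93967029, -0.11178569, -0.32330127],
       [ 0.32153015,  0.03402679, -0.94628777]]), 't': array([-0.35319304,  0.52941432,  1.42719351])}
```

View pics/a_scene.png

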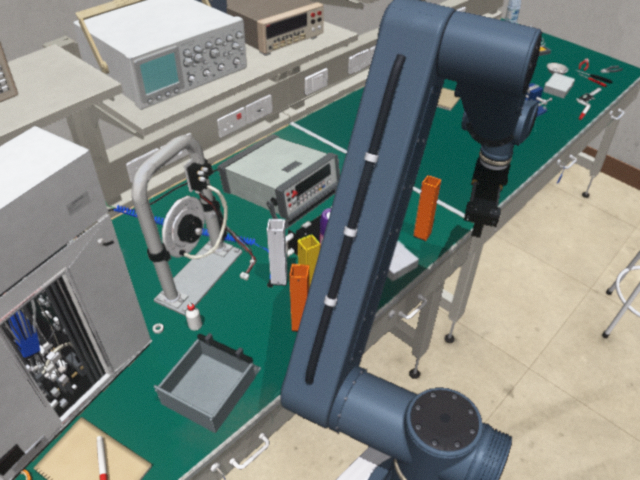

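View pics/a_top.png

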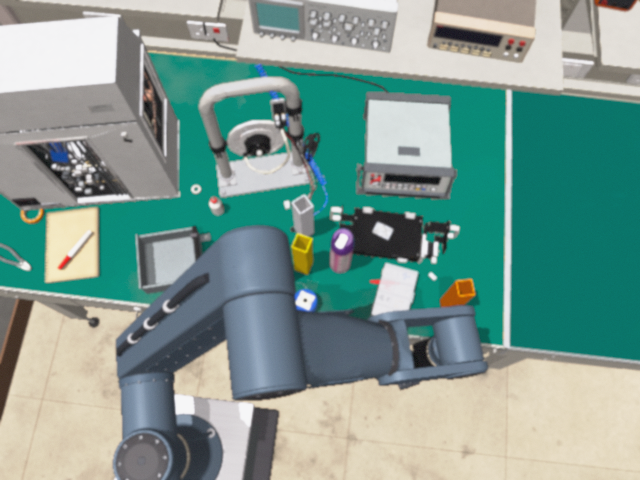

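```bash
python3 -c "
import cv2
a=cv2.imread('pics/a_scene.png')[190:430,140:380]; b=cv2.imread('pics/a_top.png')[180:320,120:360]
cv2.imwrite('pics/c1.png',cv2.resize(a,(720,720),interpolation=3)[:600]); cv2.imwrite('pics/c2.png',cv2.resize(b,(800,467),interpolation=3))
from h import *
for n in('scene','top'):
  d=np.load(f'pics/a_{n}.npy'); C=cloud(n,d)
  pts={'scene':[(275,224),(277,250),(298,268),(307,238),(193,318),(205,380),(238,347),(429,179)],'top':[(303,197),(303,222),(302,240),(342,240),(216,202),(165,265),(203,250),(303,303),(460,285),(338,215),(256,180)]}[n]
  for u,v in pts: print(n,u,v,C[v,u].round(3))
"
```

```text
scene 275 224 [ 0.65  -0.238  0.189]
scene 277 250 [ 0.622 -0.215  0.134]
scene 298 268 [ 0.498 -0.169  0.192]
scene 307 238 [ 0.552 -0.253  0.195]
scene 193 318 [0.656 0.038 0.055]
scene 205 380 [0.525 0.111 0.006]
scene 238 347 [ 0.544 -0.005  0.003]
scene 429 179 [ 0.486 -0.663  0.189]
top 303 197 [ 0.66  -0.231  0.193]
top 303 222 [ 0.615 -0.236  0.134]
top 302 240 [ 0.555 -0.242  0.164]
top 342 240 [ 0.551 -0.342  0.208]
top 216 202 [0.669 0.016 0.073]
top 165 265 [0.492 0.142 0.003]
top 203 250 [ 0.55   0.046 -0.004]
top 303 303 [ 0.419 -0.258  0.049]
top 460 285 [ 0.486 -0.648  0.157]
top 338 215 [ 0.695 -0.323  0.014]
top 256 180 [ 0.778 -0.072  0.009]
```

View pics/c1.png

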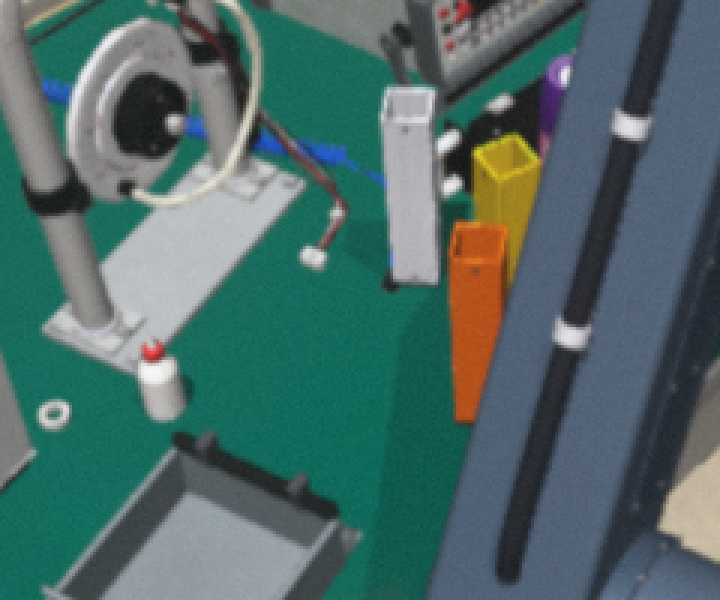

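View pics/c2.png

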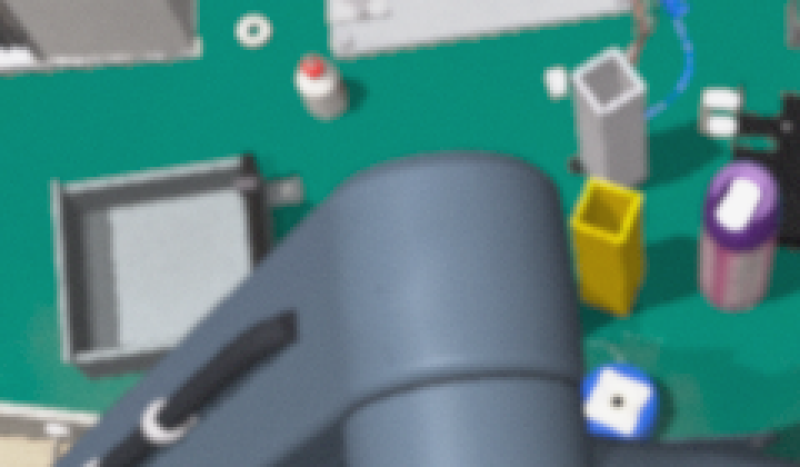

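```bash
python3 -c "
import cv2
a=cv2.imread('pics/a_scene.png')[212:292,255:305]; b=cv2.imread('pics/a_top.png')[185:245,280:330]
cv2.imwrite('pics/d1.png',cv2.hconcat([cv2.resize(a[:60],(400,480),interpolation=2),cv2.resize(b,(400,480),interpolation=2)]))
from h import *
for n in('scene','top'):
  d=np.load(f'pics/a_{n}.npy'); C=cloud(n,d)
  m=(C[...,2]>0.185)&(C[...,2]<.215)&(abs(C[...,0]-.645)<.04)&(abs(C[...,1]+.235)<.04)&(d>0)
  P=C[m]; print(n,m.sum(),P.mean(0),P.min(0),P.max(0), cv2.minAreaRect((P[:,:2]*1000).astype(np.float32)))
  m=(C[...,2]>0.25)&(C[...,1]>-.5)&(C[...,1]<.15)&(C[...,0]>.45)&(C[...,0]<.95)&(d>0); 
  if m.any(): print('tall',m.sum(),C[m].min(0),C[m].max(0))
"
```

```text
scene 198 [ 0.63543192 -0.22724905  0.19471703] [ 0.60539566 -0.25562315  0.18503779] [ 0.66461301 -0.19930879  0.20454283] ((636.2879028320312, -227.80035400390625), (40.91617202758789, 47.026832580566406), 41.354827880859375)
tall 16303 [ 0.68910938 -0.49996059  0.25004761] [0.94997406 0.14999254 0.6015459 ]
top 157 [ 0.63713666 -0.23203351  0.19677265] [ 0.61053545 -0.25772666  0.18515183] [ 0.66724785 -0.20305608  0.20869859] ((638.6382446289062, -230.66368103027344), (44.13521957397461, 41.130245208740234), 39.76840591430664)
tall 17878 [ 0.68874529 -0.49999485  0.25000076] [0.94984152 0.14999826 0.60235541]
```

View pics/d1.png

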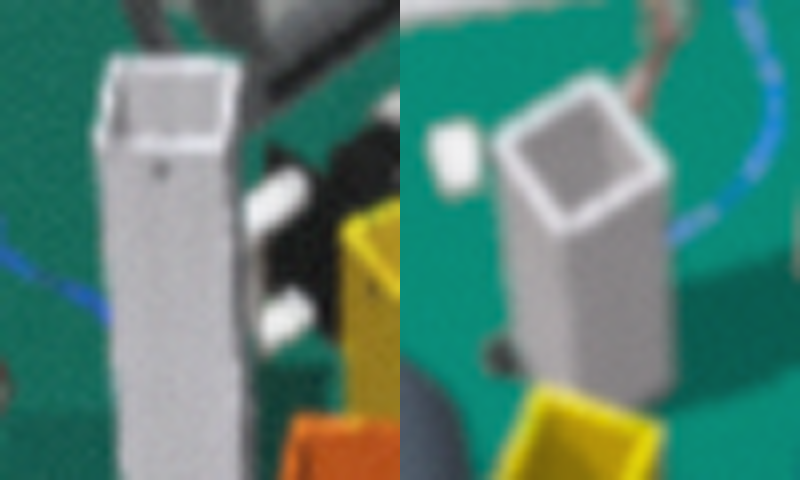

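```bash
cat >> h.py <<'E'
def tri(a,b,na='scene',nb='top'):
    o1,v1=ray(na,a);o2,v2=ray(nb,b); out=[]
    for p,q in zip(v1,v2):
        A=np.c_[p,-q]; s=np.linalg.lstsq(A,o2-o1,rcond=None)[0]
        x,y=o1+p*s[0],o2+q*s[1]; out.append(np.r_[(x+y)/2,np.linalg.norm(x-y)])
    return np.array(out)
def square(P):
    c=P.mean(0); ang=[]
    e=np.roll(P,-1,0)-P
    a=np.arctan2(e[:,1],e[:,0]); z=np.exp(4j*a).mean()
    return c,np.degrees(np.angle(z)/4),np.linalg.norm(e,axis=1)
E
python3 -c "
from h import *
s=[(268.75,219.5),(285.1,220),(284,230.75),(267.1,230.1)]
t=[(292.1,203.1),(304.6,194),(313.75,206.25),(300.6,214.4)]
S=onz('scene',s,.2);T=onz('top',t,.2)
print(S,T);print(square(S[:,:2]),square(T[:,:2]))
for k in range(4): 
  r=tri(s,np.roll(t,k,0)); print(k,r[:,2:].round(3).tolist(), r.mean(0).round(4))
for n in('scene','top'): print(n,proj(n,[[.638,-.23,0],[.638,-.23,.2]]))
"
```

```text
[[ 0.66420006 -0.230651    0.2       ]
 [ 0.63363229 -0.25779996  0.2       ]
 [ 0.60650961 -0.228426    0.2       ]
 [ 0.63776226 -0.20123131  0.2       ]] [[ 0.63724025 -0.2066903   0.2       ]
 [ 0.66592668 -0.23492221  0.2       ]
 [ 0.63514523 -0.26212585  0.2       ]
 [ 0.60921034 -0.23200254  0.2       ]]
(array([ 0.63552605, -0.22952707]), np.float64(41.82515094691121), array([0.04088343, 0.03998085, 0.04142801, 0.03955345])) (array([ 0.63688063, -0.23393522]), np.float64(42.42986334838546), array([0.04024863, 0.04107963, 0.03974962, 0.03776752]))
0 [[0.233, 0.011], [0.215, 0.036], [0.154, 0.009], [0.178, 0.038]] [ 0.6388 -0.2334  0.1952  0.0233]
1 [[0.218, 0.045], [0.251, 0.024], [0.177, 0.047], [0.135, 0.031]] [ 0.6392 -0.2333  0.1951  0.0366]
2 [[0.178, 0.038], [0.233, 0.008], [0.214, 0.034], [0.154, 0.008]] [ 0.6398 -0.2332  0.1949  0.0222]
3 [[0.195, 0.001], [0.195, 0.001], [0.195, 0.001], [0.194, 0.003]] [ 0.6394 -0.2333  0.195   0.0012]
scene [[279.23000312 279.89436086]
 [275.69515642 224.47578022]]
top [[303.27441736 231.43787931]
 [301.27625056 203.8287581 ]]
```

```bash
cat >> h.py <<'E'
from scipy.spatial.transform import Rotation as Ro
def go(x,y,z,jaw=None):
    s=bot.get_state(); R=Ro.from_rotvec(s['orientation']).as_matrix()
    d=R.T@(np.array([x,y,z])-s['tcp_pos'])*1000
    j=np.degrees(np.arctan2(R[1,1],R[0,1]))
    turn=None
    if jaw is not None:
        turn=-np.radians((jaw-j+90)%180-90)
    print('tcp',s['tcp_pos'].round(4),'jaw',j.round(2),'tilt',R[:,2].round(3),'shift',d.round(1),'turn',turn,'t',s['t'],'w',s['gripper_width'].round(4),'F',s['ft_force'].round(2))
E
python3 -m pendant '[[[0,0,-40,-0.142,1],[0,0,-40,-0.142,1],[0,0,0,0,1]]]'; python3 -c "
from h import *
go(.638,-.232,.3,-48)"
```

```text
t: 0.48
tcp_pos: [0.2701, -0.5616, 0.301]
orientation: [-2.921, -1.134, -0.001]
ft_force: [-0.2, 0.2, -0.5]
gripper_width: 0.0869Traceback (most recent call last):
  File "<string>", line 3, in <module>
    go(.638,-.232,.3,-48)
    ~~^^^^^^^^^^^^^^^^^^^
  File "h.py", line 44, in go
    print('tcp',s['tcp_pos'].round(4),'jaw',j.round(2),'tilt',R[:,2].round(3),'shift',d.round(1),'turn',turn,'t',s['t'],'w',s['gripper_width'].round(4),'F',s['ft_force'].round(2))
                                                                                                                            ^^^^^^^^^^^^^^^^^^^^^^^^
AttributeError: 'float' object has no attribute 'round'
```

```bash
sed -i "s/s\['gripper_width'\].round(4)/round(s['gripper_width'],4)/" h.py; python3 -c "
from h import *
go(.638,-.232,.3,-48)"
```

```text
tcp [ 0.2701 -0.5616  0.301 ] jaw -47.57 tilt [-0.002  0.008 -1.   ] shift [493.9   4.9   2.7] turn 0.007440396421893879 t 0.475 w 0.0869 F [-0.2   0.15 -0.46]
```

```bash
python3 -m pendant '[[[50,0,0,0,1],[50,0,0,0,1],[50,0,0,0,1],[50,0,0,0,1],[50,0,0,0,1],[50,0,0,0,1],[50,0,0,0,1],[50,0,0,0,1],[50,0,0,0,1],[0,0,0,0,1]]]'; python3 -c "
from h import *
go(.638,-.232,.3,-48); snap('b')"
```

```text
t: 1.72
tcp_pos: [0.6082, -0.2461, 0.2848]
orientation: [-2.906, -1.101, 0.016]
ft_force: [-0.0, -0.9, 0.1]
gripper_width: 0.0867
tcp [ 0.6082 -0.2461  0.2848] jaw -48.51 tilt [-0.021  0.028 -0.999] shift [ 31.7   8.7 -15.4] turn -0.008908302991930869 t 1.725 w 0.0867 F [-0.05 -0.86  0.11]
```

```bash
python3 -m pendant '[[[0,0,0,0,1],[0,0,0,0,1]]]'; python3 -c "
from h import *
go(.638,-.232,.3,-48)"
```

```text
t: 2.08
tcp_pos: [0.6039, -0.2505, 0.284]
orientation: [-2.909, -1.09, 0.021]
ft_force: [-0.2, -0.1, 0.0]
gripper_width: 0.0869
tcp [ 0.6039 -0.2505  0.284 ] jaw -48.9 tilt [-0.025  0.028 -0.999] shift [ 37.8   7.9 -16.3] turn -0.015725403675875355 t 2.075 w 0.0869 F [-0.18 -0.07  0.02]
```

View pics/b_scene.png

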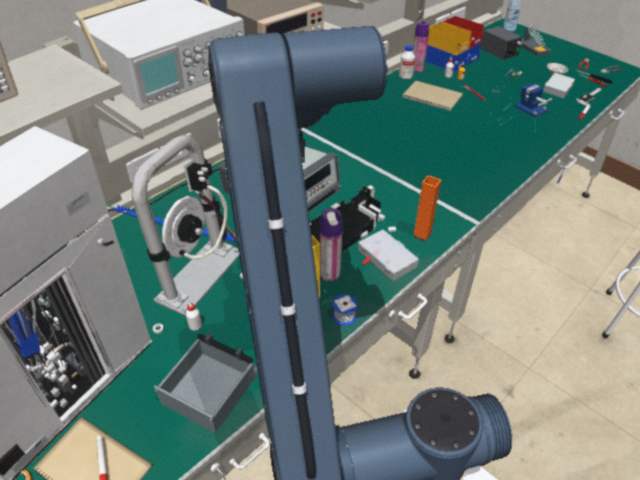

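View pics/b_top.png

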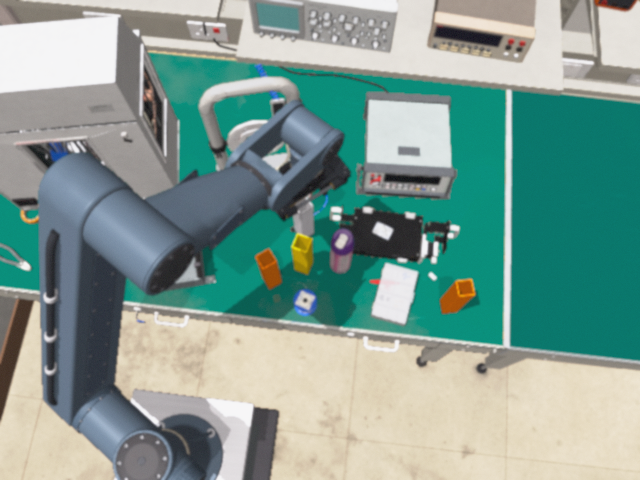

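```bash
python3 -m pendant '[[[12,3,-5,0,1],[12,3,-5,0,1],[12,3,-5,0,1],[0,0,0,0,1],[0,0,0,0,1]]]'; python3 -c "
from h import *
go(.638,-.232,.3,-48);print(bot.get_state()['joint_positions'])"
```

```text
t: 2.7
tcp_pos: [0.6397, -0.2343, 0.3006]
orientation: [-2.912, -1.088, 0.019]
ft_force: [-0.7, 0.3, -0.5]
gripper_width: 0.0868
tcp [ 0.6397 -0.2343  0.3006] jaw -49.03 tilt [-0.023  0.027 -0.999] shift [ 0.2 -2.9  0.7] turn -0.017899372866369632 t 2.7 w 0.0868 F [-0.7   0.31 -0.53]
[-0.52018784  0.55525827  1.15635392  0.01212567  1.4633912   0.3339752 ]
```

```bash
python3 -m pendant '[[[-50,0,0,0,1],[-50,0,0,0,1],[-50,0,0,0,1],[-50,0,0,0,1],[0,0,0,0,1],[0,0,0,0,1]]]'; python3 -c "
from h import *
go(.638,-.232,.3,-48);snap('c')"
```

```text
t: 3.45
tcp_pos: [0.4842, -0.3681, 0.2995]
orientation: [-2.91, -1.09, 0.02]
ft_force: [0.7, 0.6, 0.3]
gripper_width: 0.0869
tcp [ 0.4842 -0.3681  0.2995] jaw -48.94 tilt [-0.024  0.028 -0.999] shift [205.4  -1.6  -0.5] turn -0.016406648993152372 t 3.45 w 0.0869 F [0.73 0.65 0.25]
```

```bash
python3 -m pendant '[[[26,0,0,-0.016,1],[26,0,0,0,1],[26,0,0,0,1],[26,0,0,0,1],[26,0,0,0,1],[26,0,0,0,1],[26,0,0,0,1],[23,0,0,0,1],[0,0,0,0,1],[0,0,0,0,1]]]'; python3 -c "
from h import *
go(.6375,-.232,.3,-48)"; python3 -c "
import cv2
a=cv2.imread('pics/c_scene.png')[310:440,140:270]; b=cv2.imread('pics/c_top.png')[215:315,120:230]
cv2.imwrite('pics/e1.png',cv2.resize(a,(600,600),interpolation=2));cv2.imwrite('pics/e2.png',cv2.resize(b,(660,600),interpolation=2))"
```

```text
t: 4.8
tcp_pos: [0.6483, -0.2133, 0.298]
orientation: [-2.888, -1.142, 0.021]
ft_force: [0.6, -0.6, -0.2]
gripper_width: 0.087
tcp [ 0.6483 -0.2133  0.298 ] jaw -46.85 tilt [-0.025  0.028 -0.999] shift [-20.7   6.2  -2.2] turn 0.020053222340354008 t 4.8 w 0.087 F [ 0.64 -0.59 -0.25]
```

View pics/e1.png

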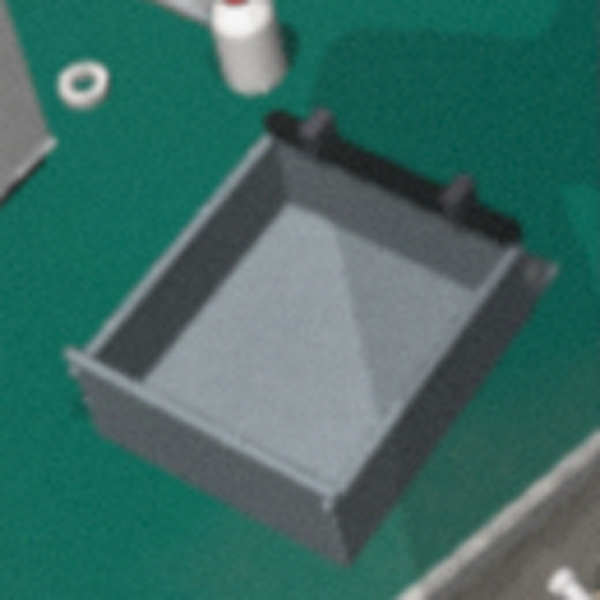

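View pics/e2.png

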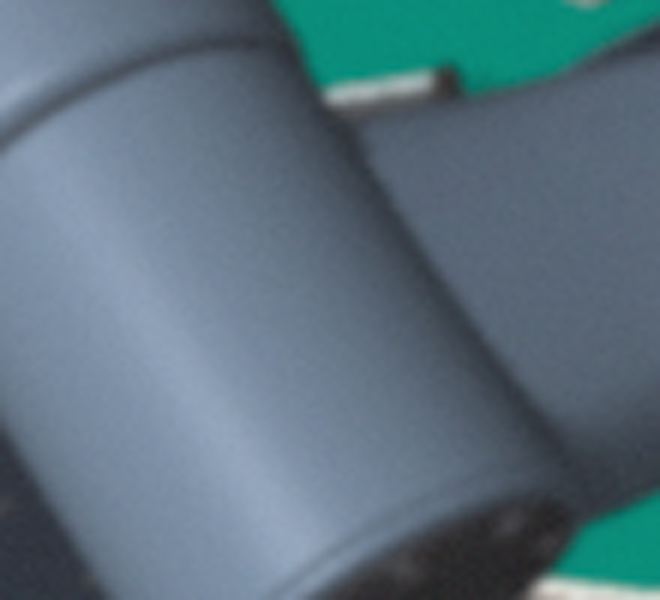

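```bash
python3 -c "
from h import *
f=lambda p:[(u/4.615+140-.5+.1,v/4.615+310-.5+.1) for u,v in p]
print('cheeks',c:=onz('scene',f([(320,118),(462,182)]),.09))
print('roll',r:=onz('scene',f([(272,122),(520,235)]),.076))
print('far',q:=onz('scene',f([(72,353),(330,500)]),.07))
for a in (c,r,q): d=a[1]-a[0]; print(np.linalg.norm(d),np.degrees(np.arctan2(d[1],d[0])), a.mean(0))
g=lambda p:[(u/3.333+120-.35,v/3.333+180-.35) for u,v in p]
print('top far corners',q2:=onz('top',g([(57,183),(68,360)]),.07)); print('roll end',onz('top',g([(252,160)]),.076))
print(tri(f([(72,353),(330,500)]),g([(57,183),(68,360)])))
print(tri(f([(272,122)]),g([(252,160)])))
go(.6375,-.232,.3,-48)
"
```

```text
cheeks [[0.56234554 0.05560673 0.09      ]
 [0.4826     0.03093455 0.09      ]]
roll [[0.58737507 0.06904542 0.076     ]
 [0.44747754 0.02590555 0.076     ]]
far [[0.54992019 0.21851997 0.07      ]
 [0.4031929  0.17944033 0.07      ]]
0.08347495423379049 -162.80864609276136 [0.52247277 0.04327064 0.09      ]
0.1463979694759121 -162.86192978903097 [0.51742631 0.04747549 0.076     ]
0.1518424034838953 -165.0859520531705 [0.47655655 0.19898015 0.07      ]
top far corners [[0.54968544 0.21573711 0.07      ]
 [0.40393013 0.1739911  0.07      ]]
roll end [[0.58629648 0.05856643 0.076     ]]
[[0.55146737 0.21750804 0.06656083 0.00146144]
 [0.40643497 0.17718957 0.06230562 0.00172942]]
[[0.59332433 0.06362582 0.06344511 0.00563845]]
tcp [ 0.6483 -0.2133  0.298 ] jaw -46.85 tilt [-0.025  0.028 -0.999] shift [-20.7   6.2  -2.2] turn 0.020053222340354008 t 4.8 w 0.087 F [ 0.64 -0.59 -0.25]
```

```bash
python3 -m pendant '[[[-10,3,0,0.02,1],[-10,3,0,0,1],[0,0,0,0,1],[0,0,0,0,1]]]'; python3 -c "
from h import *
go(.6375,-.232,.164,-48);snap('d')"; python3 -c "
import cv2
a=cv2.imread('pics/d_top.png')[120:280,220:400]
cv2.imwrite('pics/e3.png',cv2.resize(a,(675,600),interpolation=2))"
```

```text
t: 5.3
tcp_pos: [0.6348, -0.2356, 0.2981]
orientation: [-2.903, -1.105, 0.023]
ft_force: [0.4, -1.0, 1.2]
gripper_width: 0.0869
tcp [ 0.6348 -0.2356  0.2981] jaw -48.34 tilt [-0.026  0.027 -0.999] shift [  4.6   4.2 134. ] turn -0.005988129033801512 t 5.3 w 0.0869 F [ 0.4  -0.96  1.2 ]
```

View pics/e3.png

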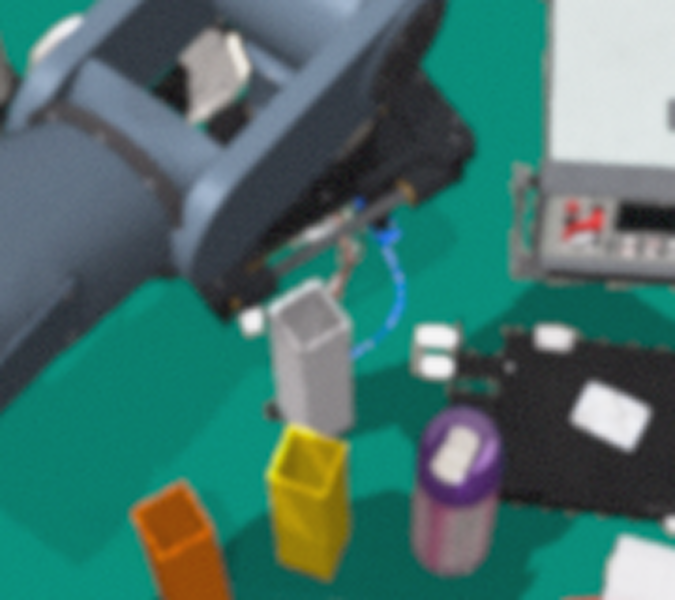

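```bash
python3 -c "
from h import *
d=np.load('pics/a_top.npy'); C=cloud('top',d)
m=(C[...,2]>.12)&(C[...,0]>.6)&(C[...,0]<.9)&(C[...,1]>-.3)&(C[...,1]<.15)
P=C[m];
for z in np.arange(.12,.45,.04):
  Q=P[(P[:,2]>z)&(P[:,2]<z+.04)&~((abs(P[:,0]-.638)<.04)&(abs(P[:,1]+.232)<.04))]
  if len(Q): print(z.round(2),len(Q),Q.min(0).round(3),Q.max(0).round(3))
"
```

```text
0.12 515 [ 0.69  -0.232  0.12 ] [0.884 0.15  0.16 ]
0.16 1149 [ 0.69  -0.207  0.16 ] [0.876 0.15  0.2  ]
0.2 966 [ 0.691 -0.199  0.2  ] [0.864 0.15  0.24 ]
0.24 555 [ 0.689 -0.205  0.24 ] [0.865 0.15  0.28 ]
0.28 708 [ 0.691 -0.204  0.28 ] [0.881 0.149 0.32 ]
0.32 540 [ 0.692 -0.197  0.32 ] [0.875 0.15  0.36 ]
0.36 1203 [ 0.691 -0.191  0.36 ] [0.88 0.15 0.4 ]
0.4 696 [ 0.689 -0.299  0.4  ] [0.88 0.15 0.44]
0.44 1559 [ 0.693 -0.3    0.44 ] [0.9  0.15 0.48]
```

```bash
python3 -c "
from h import *
d=np.load('pics/a_top.npy'); C=cloud('top',d)
for u,v in [(298,150),(296,120),(290,90),(280,110),(312,150),(210,150),(205,110),(250,85),(310,180)]: print(u,v,C[v,u].round(3))
m=(C[...,2]>.12)&(C[...,2]<.4)&(C[...,0]>.6)&(C[...,0]<.8)&(C[...,1]>-.3)&(C[...,1]<.1)&~((abs(C[...,0]-.638)<.045)&(abs(C[...,1]+.232)<.045))
ys,xs=np.nonzero(m); P=C[m]
h,xe,ye=np.histogram2d(P[:,0],P[:,1],bins=[np.arange(.6,.82,.02),np.arange(-.3,.12,.02)]); print(h.astype(int)); 
"
```

```text
298 150 [ 0.822 -0.195  0.138]
296 120 [ 0.829 -0.194  0.28 ]
290 90 [ 0.854 -0.18   0.371]
280 110 [ 0.826 -0.157  0.324]
312 150 [ 0.89  -0.224  0.021]
210 150 [ 0.865  0.083 -0.001]
205 110 [0.792 0.019 0.344]
250 85 [ 0.835 -0.09   0.403]
310 180 [ 0.784 -0.232  0.036]
[[  0   0   0   0   0   0   0   0   0   0   0   0   0   0   0   0   0   0
    0   0]
 [  0   0   0   0   0   0   0   0   0   0   0   0   0   0   0   0   0   0
    0   0]
 [  0   0   0   0   0   0   0   0   0   0   0   0   0   0   0   0   0   0
    0   0]
 [  0   0   0   0   0   0   0   0   0   0   0   0   0   0   0   0   0   0
    0   0]
 [  0   0   0   0   0   0   0   0   0   0   0   0   0   0   0   0   0   0
    0   0]
 [  0   0   0   0   0   0   0   0   0   0   0   0   0   0   0   0   0   0
    0   0]
 [  0   0   0   0   0   0   0   0   0   0   0   0   0   0   0   0   0   0
    0   0]
 [  0   0   0   0   0   0   8  20  20   3   0   0   0   0   1  10   0   0
    0   0]
 [  0   0   0   0   0   8  60   4   0   6  17   5   1   0   4  92  35   0
    0   0]
 [  0   0   0   0   0   0  27   6   4  96  99 103  25  27  83 419 183   1
    0   0]]
```

```bash
python3 -m pendant '[[[1,1,22,0,1],[1,1,22,0,1],[1,1,22,0,1],[1,1,22,0,1],[0,0,22,0,1],[0,0,18,0,1],[0,0,3,0,1],[0,0,0,0,1]]]'; python3 -c "
from h import *
go(.6375,-.232,.164,-48)"
```

```text
t: 6.4
tcp_pos: [0.6401, -0.2311, 0.1649]
orientation: [-2.905, -1.111, 0.017]
ft_force: [-0.2, -0.1, 0.2]
gripper_width: 0.0869
tcp [ 0.6401 -0.2311  0.1649] jaw -48.16 tilt [-0.021  0.025 -0.999] shift [-2.6 -1.   0.9] turn -0.0027506451828169607 t 6.4 w 0.0869 F [-0.18 -0.1   0.17]
```

Close with 35 N.

```bash
python3 -m pendant '[[[-2,-1,1,0,-1],[0,0,0,0,-1],[0,0,0,0,-1],[0,0,0,0,-1],[0,0,0,0,-1],[0,0,0,0,-1]]]' 35; python3 -c "
from h import *
go(.6375,-.232,.164,-48)"
```

```text
t: 7.15
tcp_pos: [0.6393, -0.2326, 0.167]
orientation: [-2.909, -1.112, 0.011]
ft_force: [-0.0, -0.4, 0.8]
gripper_width: 0.0398
tcp [ 0.6393 -0.2326  0.167 ] jaw -48.16 tilt [-0.016  0.023 -1.   ] shift [-0.9 -1.5  3. ] turn -0.00279503616964016 t 7.15 w 0.0398 F [-0.02 -0.41  0.78]
```

```bash
python3 -m pendant '[[[0,0,-10,0,-1],[0,0,-20,0,-1],[0,0,-10,-0.1,-1],[0,0,0,-0.15,-1],[0,0,0,-0.15,-1],[0,0,0,-0.15,-1],[0,0,0,-0.15,-1],[0,0,0,-0.15,-1],[0,0,0,-0.15,-1],[0,0,0,-0.12,-1],[0,0,0,0,-1]]]'; python3 -c "
from h import *
go(.557,-.08,.2,16.5)"
```

```text
t: 8.52
tcp_pos: [0.635, -0.2307, 0.2031]
orientation: [-1.819, -2.508, -0.01]
ft_force: [-0.3, -0.1, -5.0]
gripper_width: 0.0401
tcp [ 0.635  -0.2307  0.2031] jaw 18.11 tilt [-0.032  0.031 -0.999] shift [167.2 -27.2  10.2] turn 0.028052137636653526 t 8.525 w 0.0401 F [-0.32 -0.06 -4.99]
```

```bash
python3 -m pendant '[[[12,-2,0,0.028,-1],[20,-3,1,0,-1],[20,-3,1,0,-1],[20,-3,1,0,-1],[20,-3,1,0,-1],[20,-3,1,0,-1],[20,-3,0,0,-1],[16,-3,0,0,-1],[8,-2,0,0,-1],[0,0,0,0,-1],[0,0,0,0,-1]]]'; python3 -c "
from h import *
go(.557,-.08,.2,16.5);snap('f')"
```

```text
t: 9.9
tcp_pos: [0.5645, -0.0812, 0.2047]
orientation: [-1.869, -2.472, -0.008]
ft_force: [0.2, -0.2, -4.3]
gripper_width: 0.0396
tcp [ 0.5645 -0.0812  0.2047] jaw 15.82 tilt [-0.031  0.03  -0.999] shift [ 3.  -6.8  5. ] turn -0.011940444906242144 t 9.9 w 0.0396 F [ 0.18 -0.22 -4.32]
```

View pics/f_scene.png

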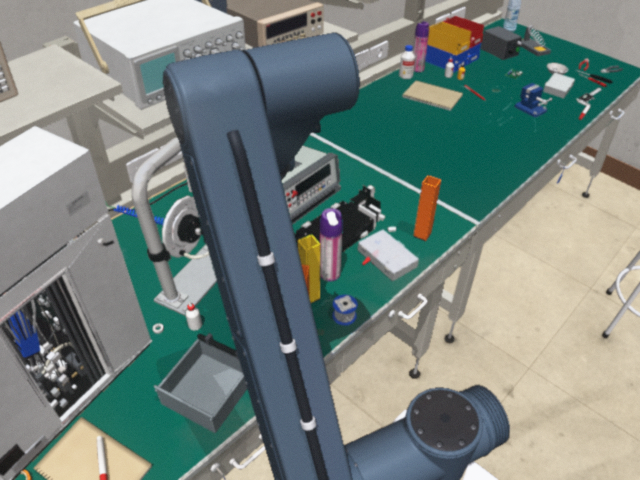

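View pics/f_top.png

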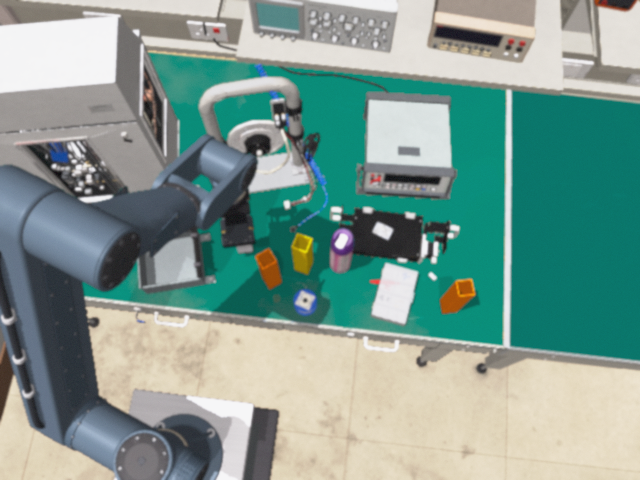

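```bash
python3 -c "
from h import *
C=cloud('top',np.load('pics/f_top.npy'))
for u,v in [(30,175),(5,200),(60,200),(120,255),(60,30)]: print(C[v,u].round(3))
a=cv2.imread('pics/f_top.png')[180:300,125:275]
cv2.imwrite('pics/e4.png',cv2.resize(a,(750,600),interpolation=2))"
```

```text
[0.375 0.095 0.821]
[0.327 0.104 0.843]
[0.338 0.036 0.834]
[ 0.28  -0.051  0.809]
[0.806 0.281 0.576]
```

View pics/e4.png

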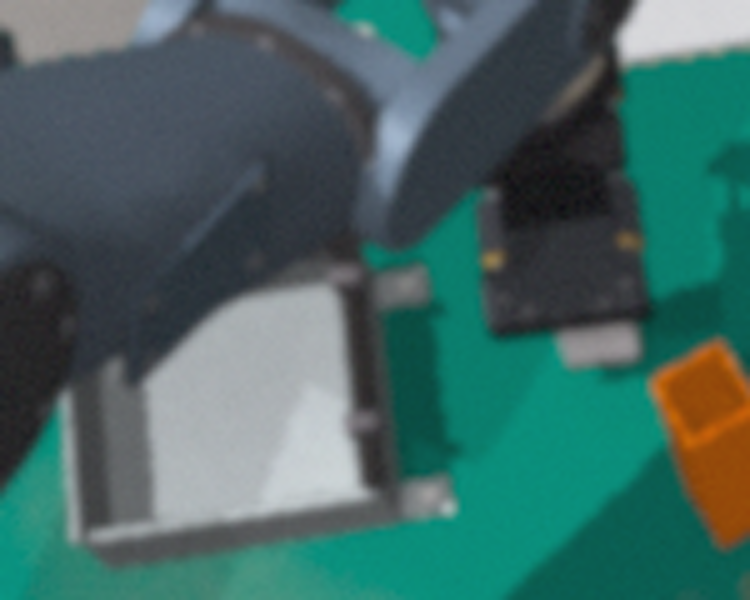

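```bash
python3 -c "
from h import *
g=lambda p:[(u/5+125-.4,v/5+180-.4) for u,v in p]
def rep(n,c): d=c[1]-c[0]; print(n,c.round(4).tolist(),np.linalg.norm(d),np.degrees(np.arctan2(d[1],d[0])), c.mean(0))
rep('cheek',onz('top',g([(345,275),(363,419)]),.09))
rep('feet end',onz('top',g([(429,287),(452,497)]),.004))
f=lambda p:[(u/4.615+140-.4,v/4.615+310-.4) for u,v in p]
print(tri(f([(320,118),(462,182)]),g([(345,275),(363,419)])))
# tube foot visible under gripper
x=np.array([-.284,.959]);print(np.array([.52,.045])-.031*x)
"
```

```text
cheek [[0.5612, 0.0554, 0.09], [0.4825, 0.0306, 0.09]] 0.08250469871381179 -162.52193133756967 [0.52185055 0.04299786 0.09      ]
feet end [[0.5886, 0.0301, 0.004], [0.4679, -0.0048, 0.004]] 0.12562107693841237 -163.87231788082207 [0.52823597 0.01269113 0.004     ]
[[5.61563751e-01 5.55801214e-02 9.03304064e-02 1.01910781e-03]
 [4.82706118e-01 3.07580925e-02 8.96434956e-02 2.21834545e-04]]
[0.528804 0.015271]
```

```bash
python3 -c "
from h import *
go(.5658,-.088,.169,17)"
```

```text
tcp [ 0.5644 -0.0813  0.2046] jaw 15.8 tilt [-0.031  0.03  -0.999] shift [-8.2  0.3 35.3] turn -0.02097105019052067 t 10.0 w 0.0396 F [-0.6  -0.46 -4.84]
```

```bash
python3 -m pendant '[[[-4,0,8,-0.021,-1],[-4,0,10,0,-1],[0,0,10,0,-1],[0,0,5,0,-1],[0,0,1,0,-1],[0,0,0,0,-1]]]'; python3 -c "
from h import *
go(.5658,-.088,.169,17)"
```

```text
t: 10.75
tcp_pos: [0.5662, -0.0899, 0.1675]
orientation: [-1.844, -2.49, -0.009]
ft_force: [-0.5, -0.7, -4.5]
gripper_width: 0.0398
tcp [ 0.5662 -0.0899  0.1675] jaw 16.99 tilt [-0.031  0.03  -0.999] shift [ 2.   0.2 -1.5] turn -0.0002189715010213632 t 10.75 w 0.0398 F [-0.55 -0.71 -4.47]
```

```bash
python3 -m pendant '[[[0,0,1.5,0,-1],[0,0,1.5,0,-1],[0,0,0,0,-1]]]'; python3 -c "
from h import *
go(.5658,-.088,.169,17);snap('g')
a=cv2.imread('pics/g_top.png')[180:300,125:275]
cv2.imwrite('pics/e5.png',cv2.resize(a,(750,600),interpolation=2))"
```

```text
t: 11.12
tcp_pos: [0.5666, -0.0901, 0.1677]
orientation: [-1.844, -2.493, -0.009]
ft_force: [-0.3, -0.1, -5.2]
gripper_width: 0.0399
tcp [ 0.5666 -0.0901  0.1677] jaw 17.03 tilt [-0.029  0.028 -0.999] shift [ 2.2 -0.2 -1.3] turn 0.0005458070549214711 t 11.125 w 0.0399 F [-0.31 -0.11 -5.18]
```

View pics/e5.png

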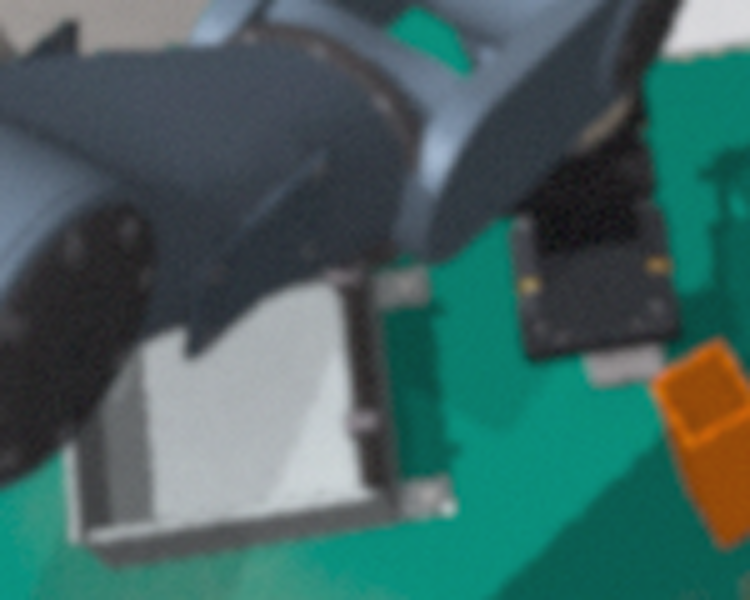

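```bash
python3 -m pendant '[[[0,0,3,0,-1],[0,0,3,0,-1],[0,0,0,0,-1]]]'; python3 -c "
from h import *
go(.5658,-.088,.169,17)
P=onz('top',[(595/5+124.6,386/5+179.6),(664/5+124.6,374/5+179.6)],.001)[:,:2]
X=np.array([-.292,.956]);Y=np.array([-.956,-.292]);L=np.array([.522,.0432])
print(P,(P-L)@X,(P-L)@Y)
"
```

```text
t: 11.6
tcp_pos: [0.5682, -0.0905, 0.1677]
orientation: [-1.847, -2.498, -0.01]
ft_force: [-0.4, -0.1, -4.0]
gripper_width: 0.04
tcp [ 0.5682 -0.0905  0.1677] jaw 17.06 tilt [-0.024  0.026 -0.999] shift [ 3.1 -1.5 -1.1] turn 0.0009925716124394653 t 11.6 w 0.04 F [-0.35 -0.09 -3.95]
[[ 0.54217716 -0.07278227]
 [ 0.55380897 -0.1103228 ]] [-0.11677078 -0.15605601] [0.01457746 0.01441928]
```

```bash
python3 -m pendant '[[[0,0,-8,0,-1],[5,-5,-4,0,-1],[0,0,0,0,-1]]]'; python3 -c "
from h import *
go(.5682-.006,-.0905+.006,.169,17)"
```

```text
t: 11.98
tcp_pos: [0.5615, -0.0871, 0.1794]
orientation: [-1.846, -2.496, -0.01]
ft_force: [-1.0, 0.7, -4.2]
gripper_width: 0.0399
tcp [ 0.5615 -0.0871  0.1794] jaw 17.05 tilt [-0.026  0.027 -0.999] shift [ 1.9  1.6 10.4] turn 0.0009406942200318882 t 11.975 w 0.0399 F [-0.97  0.72 -4.18]
```

```bash
python3 -m pendant '[[[1,0,6,0,-1],[1,0,5,0,-1],[0,0,3,0,-1],[0,0,3,0,-1],[0,0,0,0,-1]]]'; python3 -c "
from h import *
go(.5682-.006,-.0905+.006,.169,17)"
```

```text
t: 12.6
tcp_pos: [0.5615, -0.0852, 0.1676]
orientation: [-1.847, -2.5, -0.01]
ft_force: [-0.4, 0.2, -4.1]
gripper_width: 0.0399
tcp [ 0.5615 -0.0852  0.1676] jaw 17.1 tilt [-0.023  0.025 -0.999] shift [ 0.5  0.8 -1.4] turn 0.0018080900549359697 t 12.6 w 0.0399 F [-0.39  0.19 -4.1 ]
```

Now begin the lean with a light grip (to about 20°).

```bash
python3 -m pendant '[[[0,0,2,0,-1],[8,0,1,0,-1],[8,0,1,0,-1],[8,0,1,0,-1],[8,0,1,0,-1],[8,0,1.5,0,-1],[8,0,2,0,-1],[8,0,2,0,-1],[8,0,2.5,0,-1],[0,0,0,0,-1]]]' 12; python3 -c "
from h import *
go(.5682-.006,-.0905+.006,.169,17);snap('i')
a=cv2.imread('pics/i_top.png')[180:300,125:275]
cv2.imwrite('pics/e6.png',cv2.resize(a,(750,600),interpolation=2))"
```

```text
t: 13.85
tcp_pos: [0.5447, -0.0244, 0.1619]
orientation: [-1.85, -2.514, -0.004]
ft_force: [-0.8, -0.8, 0.8]
gripper_width: 0.0402
tcp [ 0.5447 -0.0244  0.1619] jaw 17.3 tilt [-0.015  0.014 -1.   ] shift [-62.4  -1.2  -8.3] turn 0.00516297209459426 t 13.85 w 0.0402 F [-0.82 -0.81  0.84]
```

View pics/e6.png

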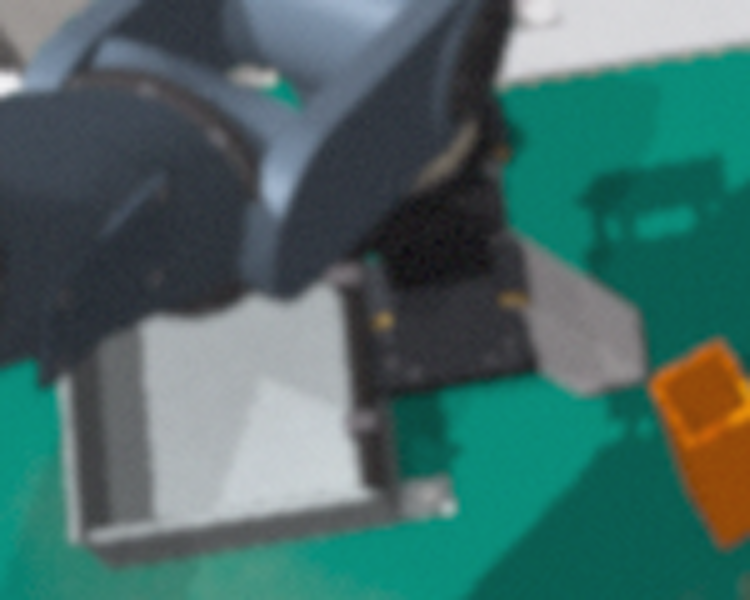

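View pics/i_scene.png

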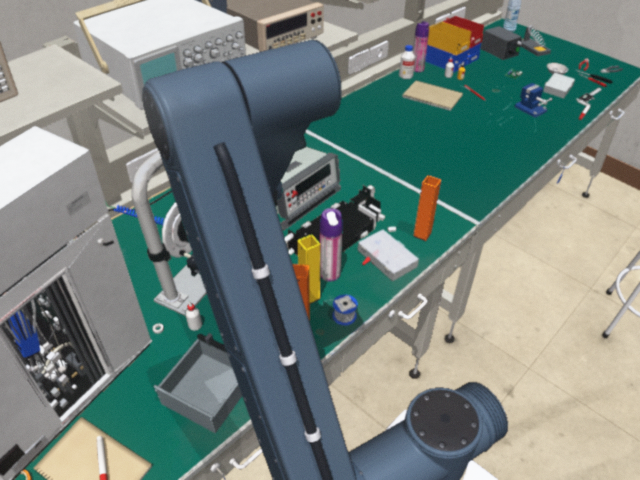

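```bash
cat >> h.py <<'E'
TX=np.array([-.292,.956]);TY=np.array([-.956,-.292]);TL=np.array([.522,.0432])
def tray(P): P=np.atleast_2d(P)[:,:2]; return np.c_[(P-TL)@TX,(P-TL)@TY]
E
python3 -c "
from h import *
P=onz('top',[(582/5+124.6,396/5+179.6)],.0);print(P,tray(P),tray(bot.get_state()['tcp_pos']))
"
```

```text
[[ 0.53576956 -0.06627948  0.        ]] [[-0.10868309  0.01880431]] [[-0.07172607 -0.00203496]]
```

```bash
python3 -m pendant '[[[8,0,2,0,-1],[8,0,2.5,0,-1],[8,0,3,0,-1],[8,0,3.2,0,-1],[8,0,3.7,0,-1],[8,0,4.2,0,-1],[8,0,4.7,0,-1],[8,0,5.2,0,-1],[7,0,5.2,0,-1],[6,0,5,0,-1],[0,0,0,0,-1]]]'; python3 -c "
from h import *
go(.5682-.006,-.0905+.006,.169,17);snap('j');print(tray(bot.get_state()['tcp_pos']))
a=cv2.imread('pics/j_top.png')[180:300,125:275]
cv2.imwrite('pics/e7.png',cv2.resize(a,(750,600),interpolation=2))"
```

```text
t: 15.32
tcp_pos: [0.5195, 0.054, 0.12]
orientation: [-1.851, -2.512, -0.002]
ft_force: [-1.0, -1.5, -1.2]
gripper_width: 0.04
tcp [0.5195 0.054  0.12  ] jaw 17.23 tilt [-0.017  0.014 -1.   ] shift [-144.    -0.8  -51.7] turn 0.0040514682602843 t 15.325 w 0.04 F [-1.01 -1.47 -1.24]
[[ 0.01077116 -0.0007984 ]]
```

View pics/e7.png

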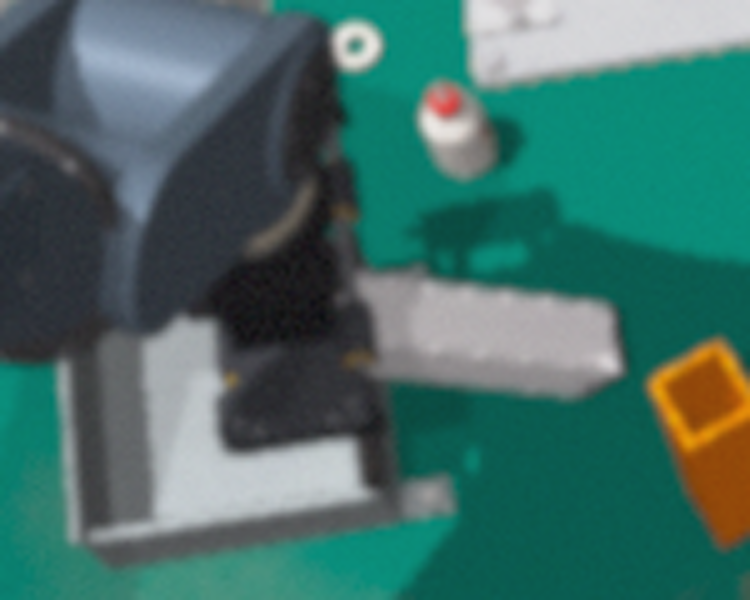

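```bash
python3 -m pendant '[[[5,0,4.5,0,-1],[5,0,5,0,-1],[3,0,3,0,-1],[1,0,1.5,0,-1],[0,0,0,0,-1],[0,0,0,0,-1]]]' 8; cat >> h.py <<'E'
def slope(tag,n='top',xr=(-.125,-.03),ym=.012):
    C=cloud(n,np.load(f'pics/{tag}_{n}.npy')); T=tray(C.reshape(-1,3)); z=C[...,2].ravel()
    m=(T[:,0]>xr[0])&(T[:,0]<xr[1])&(abs(T[:,1])<ym)&(z>.03)
    if m.sum()<20: print('few',m.sum()); return
    p=np.polyfit(T[m,0],z[m],1); print(n,'n',m.sum(),'elev deg',np.degrees(np.arctan(p[0])).round(1),'z at x=-.06',np.polyval(p,-.06).round(4),'res',np.std(z[m]-np.polyval(p,T[m,0])).round(4))
E
python3 -c "
from h import *
go(.5682-.006,-.0905+.006,.169,17);snap('k');print(tray(bot.get_state()['tcp_pos']))
slope('j');slope('k')"
```

```text
t: 16.18
tcp_pos: [0.5155, 0.0676, 0.1061]
orientation: [-1.853, -2.511, -0.003]
ft_force: [-0.8, -0.8, -0.5]
gripper_width: 0.04
tcp [0.5155 0.0676 0.1061] jaw 17.15 tilt [-0.015  0.014 -1.   ] shift [-157.9   -0.9  -65.6] turn 0.0026778444538510704 t 16.175 w 0.04 F [-0.79 -0.77 -0.48]
[[ 0.02520776 -0.00095861]]
top n 505 elev deg 75.0 z at x=-.06 0.2377 res 0.1432
top n 466 elev deg 75.4 z at x=-.06 0.2037 res 0.1251
```

```bash
sed -i 's/&(z>.03)$/\&(z>.03)\&(z<.16)/' h.py; python3 -c "
from h import *
slope('j');slope('k')
a=cv2.imread('pics/k_top.png')[180:300,125:275]
cv2.imwrite('pics/e8.png',cv2.resize(a,(750,600),interpolation=2))"
```

```text
top n 327 elev deg 42.0 z at x=-.06 0.0999 res 0.0034
top n 323 elev deg 35.9 z at x=-.06 0.0862 res 0.0033
```

View pics/e8.png

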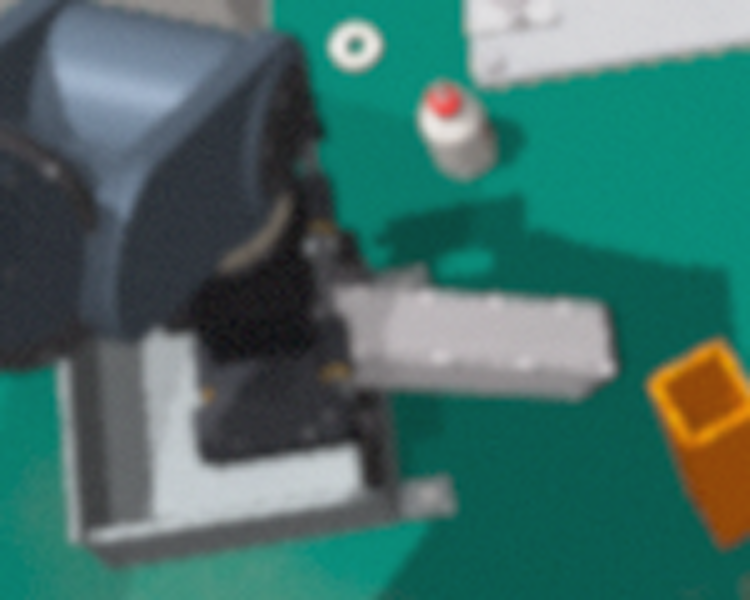

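```bash
python3 -m pendant '[[[0,0,0,0,0.1],[0,0,0,0,0.3],[0,0,0,0,0.6],[0,0,0,0,0.6],[0,0,0,0,0.6]]]'; python3 -c "
from h import *
snap('l');slope('l');go(.5,0,.2,17)"
```

```text
t: 16.9
tcp_pos: [0.5172, 0.0679, 0.1068]
orientation: [-1.855, -2.513, -0.007]
ft_force: [0.0, -0.2, -0.4]
gripper_width: 0.0688
top n 316 elev deg 35.8 z at x=-.06 0.086 res 0.0033
tcp [0.5171 0.0679 0.1067] jaw 17.14 tilt [-0.012  0.014 -1.   ] shift [-58.2 -37.  -94. ] turn 0.0025289607876078936 t 17.0 w 0.0692 F [-0.73 -0.31  0.06]
```

```bash
python3 -m pendant '[[[0,0,-15,0,0.6],[0,0,-25,0,0.6],[0,0,-25,0,0.6],[-15,0,-5,0,0.6],[-20,0,0,0,0.6],[-20,0,0,0,0.6],[-20,0,0,0,0.6],[-20,0,0,0,0.6],[-10,0,0,0,0.6],[0,0,0,0,0.6],[0,0,0,0,0.6]]]'; python3 -c "
from h import *
snap('m');slope('m',xr=(-.12,.02));go(.5469,-.0349,.035,17)
a=cv2.imread('pics/m_top.png')[180:300,125:275]
cv2.imwrite('pics/e9.png',cv2.resize(a,(750,600),interpolation=2))"
```

```text
t: 18.38
tcp_pos: [0.55, -0.0424, 0.1763]
orientation: [-1.857, -2.508, -0.005]
ft_force: [0.5, 0.5, 0.4]
gripper_width: 0.0695
top n 221 elev deg 35.6 z at x=-.06 0.0858 res 0.0114
tcp [ 0.5501 -0.0421  0.1764] jaw 17.02 tilt [-0.015  0.015 -1.   ] shift [  5.2   0.5 141.6] turn 0.00033672456905165746 t 18.475 w 0.0696 F [ 1.19 -0.85  0.35]
```

View pics/e9.png

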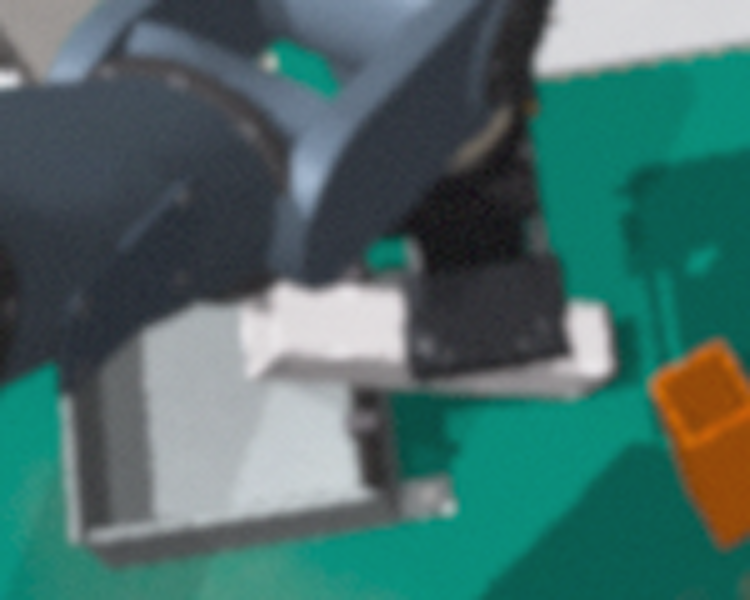

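View pics/m_scene.png

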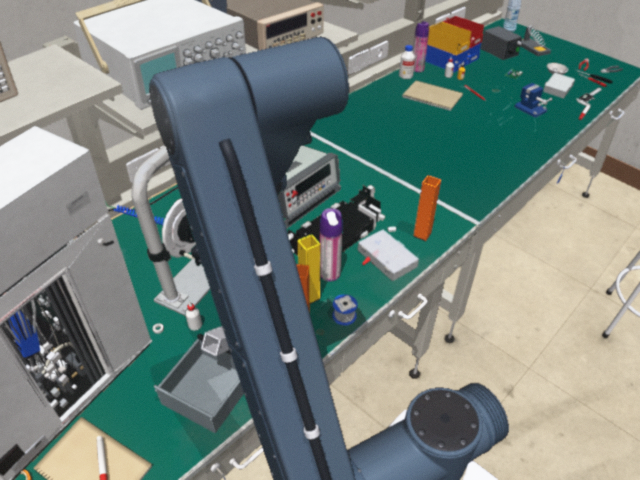

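```bash
python3 -m pendant '[[[2,0,15,0,0.6],[2,0,22,0,0.6],[1,0,22,0,0.6],[0,0,22,0,0.6],[0,0,22,0,0.6],[0,0,18,0,0.6],[0,0,10,0,0.6],[0,0,3,0,0.6],[0,0,0,0,0.6]]]'; python3 -c "
from h import *
snap('n');slope('n',xr=(-.02,.02));go(.5469,-.0349,.035,17);print(tray(bot.get_state()['tcp_pos']))"
```

```text
t: 19.6
tcp_pos: [0.5431, -0.0292, 0.0341]
orientation: [-1.845, -2.511, -0.003]
ft_force: [-0.3, 0.3, 0.2]
gripper_width: 0.07
top n 52 elev deg 35.1 z at x=-.06 0.0835 res 0.0181
tcp [ 0.5434 -0.0294  0.0346] jaw 17.39 tilt [-0.018  0.016 -1.   ] shift [-6.3  1.7 -0.6] turn 0.0068795287908520065 t 19.7 w 0.0697 F [-0.62 -1.   -0.21]
[[-0.07568121  0.00071289]]
```

```bash
python3 -m pendant '[[[-4,1,-0.5,0,0.6],[-4,1,-0.5,0,0.6],[0,0,0,0,0.6],[0,0,0,0,-1],[0,0,0,0,-1],[0,0,0,0,-1],[0,0,0,0,-1],[0,0,0,0,-1]]]' 6; python3 -c "
from h import *
go(.5469,-.0349,.035,17);print(tray(bot.get_state()['tcp_pos']))"
```

```text
t: 20.7
tcp_pos: [0.5484, -0.0379, 0.0371]
orientation: [-1.847, -2.514, -0.003]
ft_force: [-0.1, 0.1, 1.0]
gripper_width: 0.04
tcp [ 0.5484 -0.0379  0.0371] jaw 17.41 tilt [-0.017  0.015 -1.   ] shift [ 3.3 -0.5  2.1] turn 0.007207339445778956 t 20.7 w 0.04 F [-0.11  0.14  0.98]
[[-0.08524756 -0.00158502]]
```

```bash
python3 -m pendant '[[[-1,0,-5,0,-1],[-1,0,-7,0,-1],[0,0,-7.5,0,-1],[0,0,-7.5,0,-1],[1,0,-7.5,0,-1],[0,0,0,0,-1]]]'; python3 -c "
from h import *
go(.5469,-.0349,.035,17);print(tray(bot.get_state()['tcp_pos']))
snap('o');slope('o',xr=(-.04,.02))
a=cv2.imread('pics/o_top.png')[180:300,125:275]
cv2.imwrite('pics/e10.png',cv2.resize(a,(750,600),interpolation=2))"
```

```text
t: 21.45
tcp_pos: [0.5495, -0.0391, 0.0733]
orientation: [-1.847, -2.514, -0.005]
ft_force: [-0.0, -0.4, -2.8]
gripper_width: 0.0401
tcp [ 0.5495 -0.0391  0.0733] jaw 17.39 tilt [-0.016  0.015 -1.   ] shift [ 4.  -0.8 38.4] turn 0.006743161068881182 t 21.45 w 0.0401 F [-0.01 -0.41 -2.82]
[[-0.08669061 -0.00227699]]
top n 172 elev deg 10.8 z at x=-.06 0.1072 res 0.0133
```

View pics/e10.png

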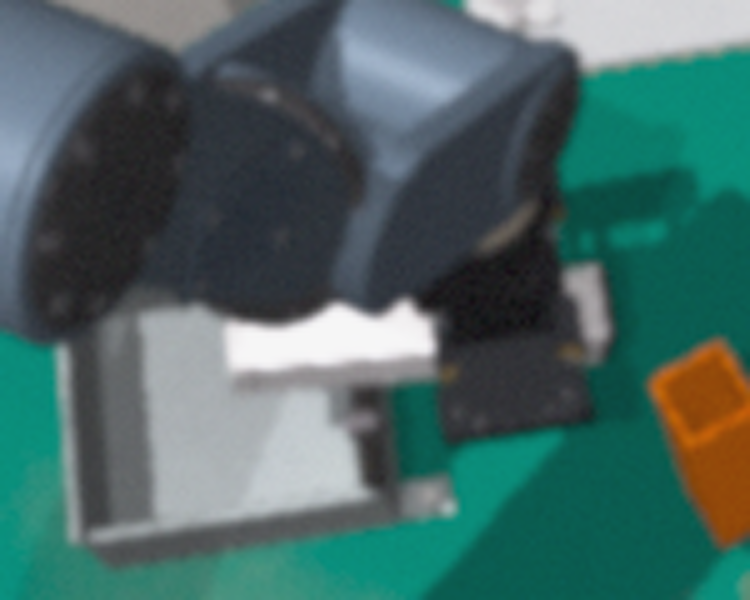

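```bash
python3 -m pendant '[[[1,0,-7,0,-1],[1.5,0,-7.5,0,-1],[2.2,0,-7.3,0,-1],[3,0,-7,0,-1],[3.6,0,-6.8,0,-1],[4.2,0,-6.4,0,-1],[0,0,0,0,-1],[0,0,0,0,-1]]]'; python3 -c "
from h import *
go(.5469,-.0349,.035,17);print(tray(bot.get_state()['tcp_pos']))
snap('p');slope('p',xr=(-.03,.02))
a=cv2.imread('pics/p_top.png')[180:300,125:275]
cv2.imwrite('pics/e11.png',cv2.resize(a,(750,600),interpolation=2))"
```

```text
t: 22.55
tcp_pos: [0.5445, -0.0233, 0.1181]
orientation: [-1.846, -2.513, -0.004]
ft_force: [-0.5, 0.6, -1.4]
gripper_width: 0.0398
tcp [ 0.5445 -0.0233  0.1181] jaw 17.41 tilt [-0.018  0.016 -1.   ] shift [-13.5  -0.2  82.9] turn 0.0070920198590276075 t 22.55 w 0.0398 F [-0.5   0.59 -1.39]
[[-0.07011954 -0.00208565]]
top n 140 elev deg -16.2 z at x=-.06 0.1373 res 0.0106
```

View pics/e11.png

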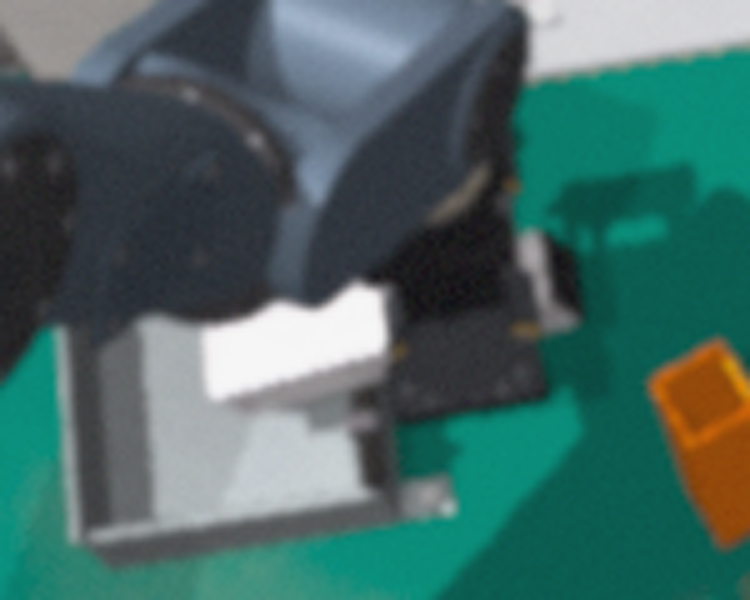

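```bash
python3 -m pendant '[[[4.8,0,-6,0,-1],[5.4,0,-5.6,0,-1],[6,0,-5.2,0,-1],[3,0,-2.5,0,-1],[0,0,0,0,-1],[0,0,0,0,-1],[0,0,0,0,-1],[0,0,0,0,-1]]]'; python3 -c "
from h import *
go(.5469,-.0349,.035,17);print(tray(bot.get_state()['tcp_pos']))
snap('q');slope('q',xr=(-.02,.03))
a=cv2.imread('pics/q_top.png')[180:300,125:275]
cv2.imwrite('pics/e12.png',cv2.resize(a,(750,600),interpolation=2))
a=cv2.imread('pics/q_scene.png')[310:440,140:270]; cv2.imwrite('pics/e13.png',cv2.resize(a,(600,600),interpolation=2))"
```

```text
t: 23.65
tcp_pos: [0.5386, -0.0041, 0.1388]
orientation: [-1.846, -2.512, -0.004]
ft_force: [-0.5, -0.3, -1.5]
gripper_width: 0.04
tcp [ 0.5386 -0.0041  0.1388] jaw 17.38 tilt [-0.018  0.017 -1.   ] shift [-34.1  -0.  103.1] turn 0.006546757401025408 t 23.65 w 0.04 F [-0.51 -0.33 -1.48]
[[-0.05002493 -0.00208422]]
top n 84 elev deg -35.2 z at x=-.06 0.1715 res 0.0027
```

View pics/e12.png

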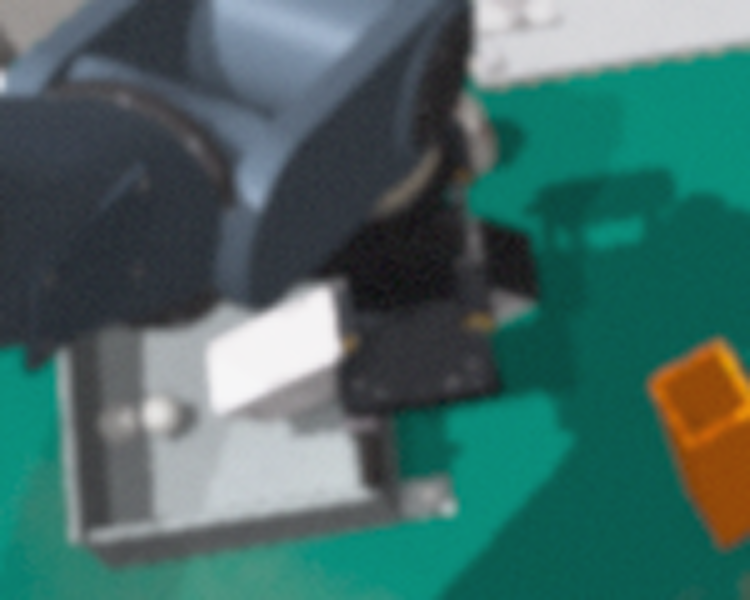

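View pics/e13.png

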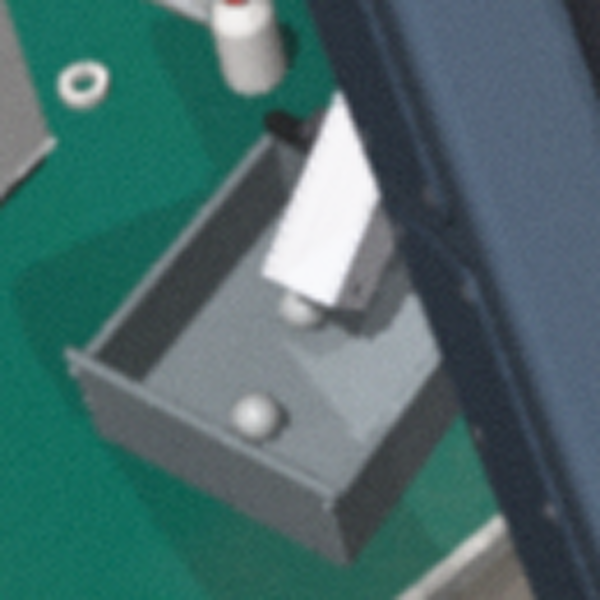

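```bash
python3 -m pendant '[[[0,0,0,0,-1],[0,0,0,0,-1],[0,0,0,0,-1],[0,0,0,0,-1],[0,0,0,0,-1],[0,0,0,0,-1]]]'; python3 -c "
from h import *
snap('r')
a=cv2.imread('pics/r_top.png')[180:300,125:275]
b=cv2.imread('pics/r_scene.png')[310:440,140:270]; cv2.imwrite('pics/e14.png',cv2.hconcat([cv2.resize(b,(400,400),interpolation=2),cv2.resize(a,(400,400),interpolation=2)]))"
```

```text
t: 24.5
tcp_pos: [0.5386, -0.0041, 0.1388]
orientation: [-1.846, -2.511, -0.004]
ft_force: [-0.2, -0.3, -2.1]
gripper_width: 0.04
```

View pics/e14.png

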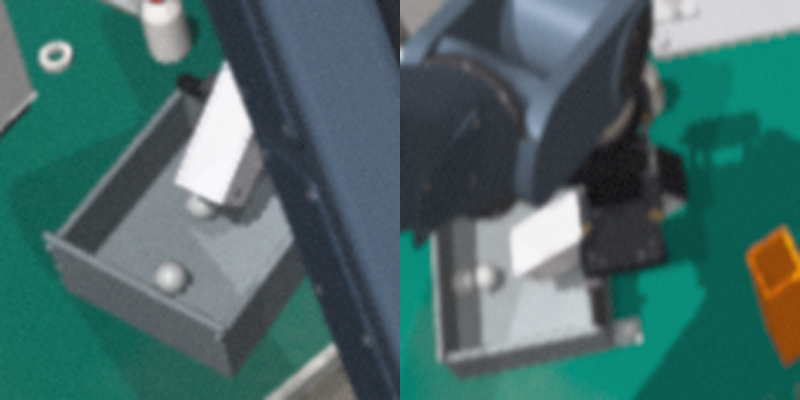

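```bash
python3 -c "
from h import *
P=onz('scene',[(205,377.5),(195.7,400)],.017);print(P,tray(P))
C=cloud('scene',np.load('pics/r_scene.npy'))
for u,v in [(205,377),(206,378),(204,380),(195,400),(212,375),(200,366),(213,376)]: print(u,v,C[v,u].round(4),tray(C[v,u]).round(4))
C=cloud('top',np.load('pics/r_top.npy'))
T=tray(C.reshape(-1,3));z=C[...,2].ravel()
m=(T[:,0]>-.02)&(T[:,0]<.09)&(abs(T[:,1])<.03)&(z>.035)&(z<.15)
for a in np.arange(-.02,.09,.01):
  k=m&(T[:,0]>=a)&(T[:,0]<a+.01)
  if k.any(): print(a.round(3),k.sum(),np.median(z[k]).round(4))
"
```

```text
[[0.52348856 0.11055598 0.017     ]
 [0.49118981 0.16243658 0.017     ]] [[ 0.06395766 -0.02109101]
 [ 0.12298674 -0.00536254]]
205 377 [0.5183 0.1128 0.0271] [[ 0.0676 -0.0168]]
206 378 [0.5175 0.1114 0.0224] [[ 0.0665 -0.0156]]
204 380 [0.5165 0.118  0.0222] [[ 0.0731 -0.0166]]
195 400 [0.4864 0.1661 0.027 ] [[ 0.1279 -0.0018]]
212 375 [0.481  0.1136 0.0762] [[0.0793 0.0186]]
200 366 [0.5147 0.1197 0.0821] [[ 0.0753 -0.0153]]
213 376 [0.48   0.1124 0.0721] [[0.0784 0.02  ]]
-0.01 2 0.1241
0.0 42 0.1253
0.01 71 0.1174
0.02 74 0.1106
0.03 69 0.1036
0.04 70 0.0957
0.05 68 0.0903
0.06 57 0.0855
0.07 46 0.0777
```

```bash
python3 -m pendant '[[[-6,0,5,0,-1],[-6,0,5.5,0,-1],[-5,0,6,0,-1],[-4.8,0,6,0,-1],[-4.2,0,6.4,0,-1],[-3.6,0,6.8,0,-1],[-3,0,7,0,-1],[-2.2,0,7.3,0,-1],[-1.5,0,7.5,0,-1],[-1,0,7.5,0,-1],[0,0,0,0,-1]]]'; python3 -c "
from h import *
go(.5469,-.0349,.035,17);print(tray(bot.get_state()['tcp_pos']))
snap('s');slope('s',xr=(-.03,.02))
a=cv2.imread('pics/s_top.png')[180:300,125:275]
b=cv2.imread('pics/s_scene.png')[310:440,140:270]; cv2.imwrite('pics/e15.png',cv2.hconcat([cv2.resize(b,(400,400),interpolation=2),cv2.resize(a,(400,400),interpolation=2)]))"
```

```text
t: 25.98
tcp_pos: [0.5491, -0.041, 0.0676]
orientation: [-1.846, -2.51, -0.004]
ft_force: [0.7, -0.1, -1.3]
gripper_width: 0.04
tcp [ 0.5491 -0.041   0.0676] jaw 17.34 tilt [-0.019  0.017 -1.   ] shift [ 5.8  0.1 32.8] turn 0.00590782205363888 t 25.975 w 0.04 F [ 0.71 -0.09 -1.25]
[[-0.0884629  -0.00133173]]
top n 134 elev deg 17.7 z at x=-.06 0.1021 res 0.0112
```

View pics/e15.png

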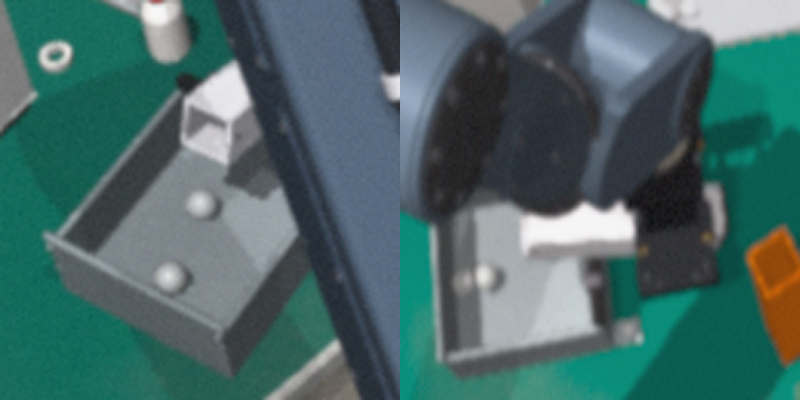

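```bash
python3 -m pendant '[[[0,0,7,0,-1],[0,0,7.5,0,-1],[1,0,7,0,-1],[1,0,5,0,-1],[0,0,2,0,-1],[0,0,0,0,-1]]]'; python3 -c "
from h import *
go(.5469,-.0349,.035,17);print(tray(bot.get_state()['tcp_pos']))
snap('t');slope('t',xr=(-.03,.02))
a=cv2.imread('pics/t_top.png')[180:300,125:275]
b=cv2.imread('pics/t_scene.png')[310:440,140:270]; cv2.imwrite('pics/e16.png',cv2.hconcat([cv2.resize(b,(400,400),interpolation=2),cv2.resize(a,(400,400),interpolation=2)]))"
```

```text
t: 26.82
tcp_pos: [0.5487, -0.039, 0.0397]
orientation: [-1.847, -2.513, -0.004]
ft_force: [-0.5, -0.9, -1.1]
gripper_width: 0.04
tcp [ 0.5487 -0.039   0.0397] jaw 17.4 tilt [-0.017  0.016 -1.   ] shift [ 4.4 -0.5  4.8] turn 0.006993408351905723 t 26.825 w 0.04 F [-0.5  -0.94 -1.14]
[[-0.08642822 -0.00155377]]
top n 85 elev deg 32.5 z at x=-.06 0.0899 res 0.0109
```

View pics/e16.png

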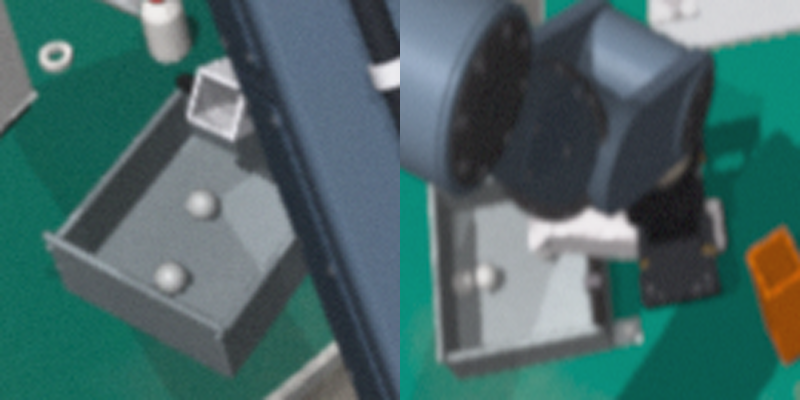

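```bash
python3 -m pendant '[[[0,0,3,0,-1],[0,0,3,0,-1],[0,0,2,0,-1],[0,0,0,0,0.05],[0,0,0,0,0.3],[0,0,0,0,0.6],[0,0,0,0,0.6],[0,0,0,0,0.6]]]'; python3 -c "
from h import *
go(.5469,-.0349,.035,17);print(tray(bot.get_state()['tcp_pos']))
snap('u');slope('u',xr=(-.03,.02))"
```

```text
t: 27.92
tcp_pos: [0.5492, -0.0392, 0.0333]
orientation: [-1.847, -2.515, -0.004]
ft_force: [0.6, 0.7, 0.0]
gripper_width: 0.0687
tcp [ 0.5492 -0.0392  0.0333] jaw 17.43 tilt [-0.015  0.015 -1.   ] shift [ 4.8 -1.  -1.6] turn 0.007566531553752572 t 27.925 w 0.0687 F [0.59 0.75 0.04]
[[-0.08671285 -0.00198581]]
top n 82 elev deg 32.8 z at x=-.06 0.0896 res 0.011
```

```bash
python3 -m pendant '[[[0,0,-15,0,0.6],[0,0,-25,0,0.6],[0,0,-30,0,0.6],[0,0,-30,0,0.6],[0,0,-30,0,0.6],[0,0,-30,0,0.6],[-25,0,-30,0,0.6],[-25,10,-20,0,0.6],[-30,20,-10,0,0.6],[-30,20,0,0,0.6],[-30,20,0,0,0.6],[-30,15,0,0,0.6],[0,0,0,0,0.6]]]'; python3 -c "
from h import *
go(.5469,-.0349,.25,17)
snap('v');slope('v',xr=(-.11,-.02));slope('v','scene',xr=(-.11,-.02))
a=cv2.imread('pics/v_top.png')[180:300,125:275]
b=cv2.imread('pics/v_scene.png')[310:440,140:270]; cv2.imwrite('pics/e17.png',cv2.hconcat([cv2.resize(b,(400,400),interpolation=2),cv2.resize(a,(400,400),interpolation=2)]))"
```

```text
t: 29.65
tcp_pos: [0.6864, -0.1821, 0.2722]
orientation: [-1.852, -2.526, -0.009]
ft_force: [-0.5, -0.5, -0.2]
gripper_width: 0.0696
tcp [ 0.6864 -0.1821  0.2722] jaw 17.5 tilt [-0.004  0.01  -1.   ] shift [182.  -88.8  24.3] turn 0.008656541633071384 t 29.65 w 0.0696 F [-0.5  -0.47 -0.23]
top n 310 elev deg 36.4 z at x=-.06 0.0856 res 0.0034
scene n 43 elev deg 35.8 z at x=-.06 0.0844 res 0.001
```

View pics/e17.png

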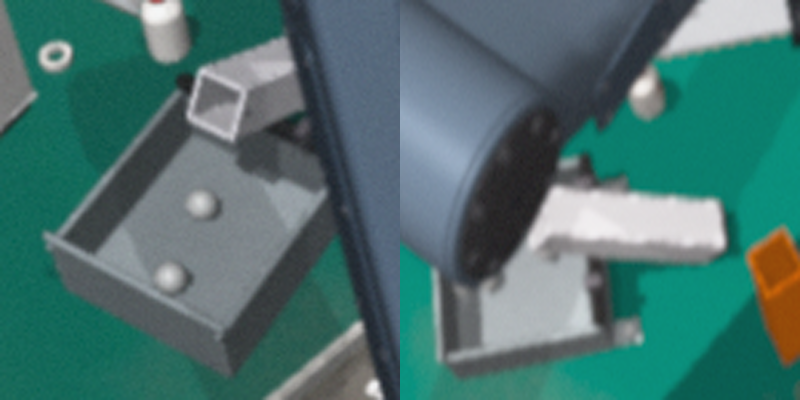

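View pics/v_scene.png

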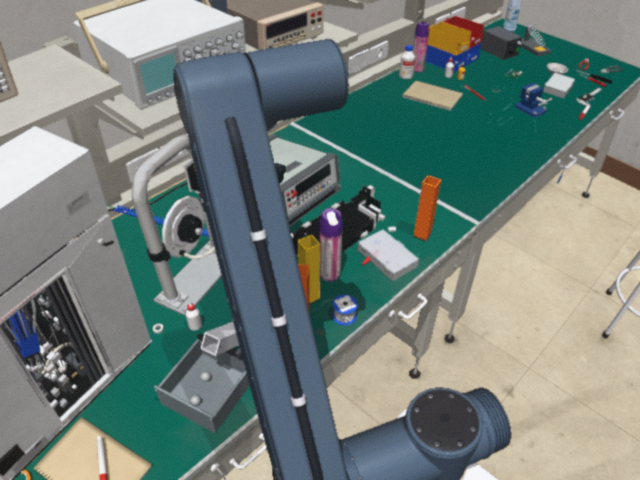

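```bash
python3 -c "
from h import *
W=lambda a,b,z:np.r_[TL+a*TX+b*TY,z]
print((proj('top',[W(.123,-.005,.017),W(.066,-.018,.017),W(.145,0,.017)])-[125,180])*5)
C=cloud('top',np.load('pics/r_top.npy'))
for u,v in [(118,420),(158,412),(105,418)]:
  for du in (-1,0,1):
    p=C[180+v//5,125+u//5+du]; print(u,v,du,p.round(4),tray(p).round(4))
a=cv2.imread('pics/r_top.png')[235:295,130:205]; cv2.imwrite('pics/e18.png',cv2.resize(a,(750,600),interpolation=2))
"
```

```text
[[157.99818896 414.76058629]
 [257.55304485 375.68206961]
 [119.3760387  429.89721883]]
118 420 -1 [0.4812 0.1837 0.03  ] [[ 0.1462 -0.002 ]]
118 420 0 [0.4809 0.1801 0.0323] [[ 0.1429 -0.0007]]
118 420 1 [0.4822 0.1787 0.0286] [[ 0.1411 -0.0015]]
158 412 -1 [0.4896 0.163  0.0297] [[ 0.124 -0.004]]
158 412 0 [0.4898 0.1601 0.0302] [[ 0.1211 -0.0033]]
158 412 1 [0.4909 0.1583 0.0271] [[ 0.1191 -0.0039]]
105 418 -1 [0.4825 0.1887 0.0331] [[ 0.1507 -0.0048]]
105 418 0 [0.4834 0.1867 0.0309] [[ 0.1485 -0.0051]]
105 418 1 [0.4846 0.1851 0.0278] [[ 0.1466 -0.0057]]
```

View pics/e18.png

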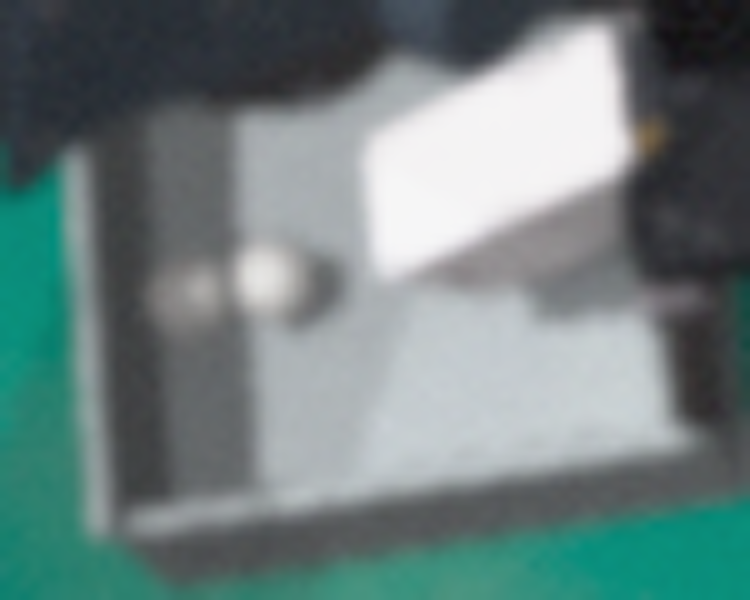

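```bash
python3 -c "
from h import *
for t in 'mv':
  C=cloud('top',np.load(f'pics/{t}_top.npy')); T=tray(C.reshape(-1,3));z=C[...,2].ravel()
  m=(abs(T[:,1])<.015)&(T[:,0]>-.2)&(T[:,0]<-.11)&(z>.012)&(z<.06)
  print(t,m.sum(),T[m,0].min(), z[m][T[m,0]<-.125])
  m=(T[:,0]>-.12)&(T[:,0]<0.04)&(z>.04)&(z<.14)&(abs(T[:,1])<.035)
  for lo in (-.11,-.08,-.02):
    k=m&(T[:,0]>lo)&(T[:,0]<lo+.03); 
    if k.sum()>9: print(lo,T[k,1].min().round(4),T[k,1].max().round(4))
a=cv2.imread('pics/v_top.png')[200:270,175:255]; cv2.imwrite('pics/e19.png',cv2.resize(a,(640,560),interpolation=2))
go(.5172,.0679,.25,17)
"
```

```text
m 86 -0.19341207389259665 [0.0389556  0.0387427  0.04559391 0.03393829 0.03858626 0.03806159
 0.03950118 0.04415236 0.0276334  0.03411789 0.04695674 0.03594624
 0.03724727 0.04571587 0.03490053 0.02733674 0.034179   0.03315436
 0.03461576 0.035144   0.04056266 0.04164669 0.03420177 0.03327564
 0.01525255 0.041217   0.03411338 0.03799427 0.03470629 0.03386323]
-0.11 0.0136 0.0225
-0.08 0.0156 0.0199
-0.02 -0.0233 0.0325
v 83 -0.13055841546706914 [0.03940787 0.04126852 0.03595881 0.04029817 0.03309512 0.03955726
 0.03963767 0.028484   0.03386702 0.0271224  0.03622312 0.03376605
 0.03426585 0.04037045 0.03930855 0.03482509 0.03978171 0.04237786
 0.04303659 0.03066803 0.03916359 0.03352941 0.03450627]
-0.11 -0.023 0.0206
-0.08 -0.024 0.0197
-0.02 -0.0235 0.0334
tcp [ 0.685  -0.1799  0.2722] jaw 17.58 tilt [-0.006  0.012 -1.   ] shift [286.6 -85.1  26.1] turn 0.01012393492814979 t 29.75 w 0.07 F [0.2  0.59 0.77]
```

View pics/e19.png

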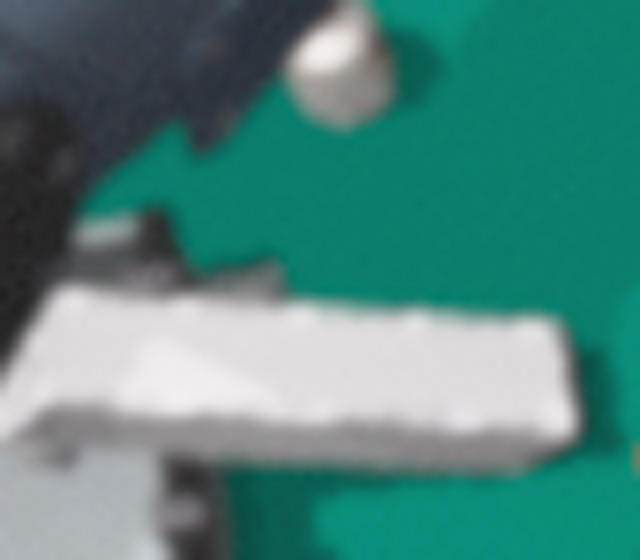

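```bash
python3 -m pendant '[[[16,-5,0,0.01,0.6],[26,-8,0,0,0.6],[26,-8,0,0,0.6],[26,-8,0,0,0.6],[26,-8,0,0,0.6],[26,-8,0,0,0.6],[26,-8,0,0,0.6],[26,-8,0,0,0.6],[26,-8,0,0,0.6],[24,-7,0,0,0.6],[16,-5,0,0,0.6],[8,-2,0,0,0.6],[0,0,0,0,0.6],[0,0,0,0,0.6]]]'; python3 -c "
from h import *
go(.5172,.0679,.107,17)"
```

```text
t: 31.5
tcp_pos: [0.5046, 0.0741, 0.2838]
orientation: [-1.847, -2.52, -0.011]
ft_force: [-0.5, -0.1, -0.3]
gripper_width: 0.0698
tcp [0.5046 0.0741 0.2838] jaw 17.53 tilt [-0.01   0.015 -1.   ] shift [-12.8  10.9 176.5] turn 0.009300003501273777 t 31.5 w 0.0698 F [-0.48 -0.11 -0.35]
```

```bash
python3 -m pendant '[[[-6,5,15,0.009,0.6],[-6,5,25,0,0.6],[-2,2,28,0,0.6],[0,0,28,0,0.6],[0,0,28,0,0.6],[0,0,25,0,0.6],[0,0,14,0,0.6],[0,0,6,0,0.6],[0,0,0,0,0.6],[0,0,0,0,0.6]]]'; python3 -c "
from h import *
go(.5172,.0679,.107,17);print(tray(bot.get_state()['tcp_pos']))"
```

```text
t: 32.75
tcp_pos: [0.5253, 0.0595, 0.1024]
orientation: [-1.873, -2.504, -0.009]
ft_force: [0.5, 0.1, -0.9]
gripper_width: 0.0698
tcp [0.5253 0.0595 0.1024] jaw 16.41 tilt [-0.008  0.014 -1.   ] shift [10.4 -5.5 -4.4] turn -0.010248797397631163 t 32.75 w 0.0698 F [ 0.48  0.07 -0.88]
[[ 0.0146551  -0.00795133]]
```

```bash
python3 -m pendant '[[[4,-3,-4,-0.01,0.6],[6,-3,-2,0,0.6],[0,0,0,0,0.6],[0,0,0,0,0.6]]]'; python3 -c "
from h import *
go(.5172,.0679,.107,17);print(tray(bot.get_state()['tcp_pos']));snap('w');slope('w')"
```

```text
t: 33.25
tcp_pos: [0.5171, 0.0682, 0.1113]
orientation: [-1.86, -2.518, -0.013]
ft_force: [-0.6, 0.1, 0.7]
gripper_width: 0.0697
tcp [0.5171 0.0682 0.1113] jaw 17.07 tilt [-0.004  0.013 -1.   ] shift [-0.4 -0.   4.3] turn 0.001259998278189918 t 33.25 w 0.0697 F [-0.55  0.06  0.68]
[[ 0.02530998 -0.00264305]]
top n 312 elev deg 35.7 z at x=-.06 0.0851 res 0.0035
```

```bash
python3 -m pendant '[[[0,0,4,0,0.6],[0,0,0,0,-1],[0,0,0,0,-1],[0,0,0,0,-1],[0,0,0,0,-1],[0,0,0,0,-1],[-4,0,-5,0,-1],[-6,0,-6.5,0,-1],[-7,0,-6.6,0,-1],[-7,0,-5.8,0,-1],[-8,0,-5.6,0,-1],[-8,0,-5,0,-1],[0,0,0,0,-1]]]' 10; python3 -c "
from h import *
go(.5172,.0679,.107,17);print(tray(bot.get_state()['tcp_pos']));snap('x');slope('x')"
```

```text
t: 34.98
tcp_pos: [0.5293, 0.0259, 0.1422]
orientation: [-1.862, -2.514, -0.011]
ft_force: [-1.3, 0.2, -2.9]
gripper_width: 0.0399
tcp [0.5293 0.0259 0.1422] jaw 16.96 tilt [-0.007  0.014 -1.   ] shift [43.2  0.8 35.9] turn -0.0007162885581745151 t 34.975 w 0.0399 F [-1.29  0.2  -2.92]
[[-0.01865452 -0.0018864 ]]
top n 277 elev deg 51.0 z at x=-.06 0.1366 res 0.0038
```

```bash
python3 -m pendant '[[[-8,0,-4,0,-1],[-8,0,-3.6,0,-1],[-8,0,-3.2,0,-1],[-8,0,-2.7,0,-1],[-8,0,-2.2,0,-1],[-8,0,-1.8,0,-1],[-8,0,-1.5,0,-1],[-8,0,-1.2,0,-1],[-8,0,-0.8,0,-1],[0,0,0,0,-1]]]'; python3 -c "
from h import *
go(.5172,.0679,.107,17);print(tray(bot.get_state()['tcp_pos']));snap('y')
a=cv2.imread('pics/y_top.png')[180:300,125:275]
cv2.imwrite('pics/e20.png',cv2.resize(a,(750,600),interpolation=2))"
```

```text
t: 36.33
tcp_pos: [0.5507, -0.0474, 0.1622]
orientation: [-1.859, -2.512, -0.009]
ft_force: [-0.5, 0.9, -2.9]
gripper_width: 0.0397
tcp [ 0.5507 -0.0474  0.1622] jaw 17.0 tilt [-0.01   0.014 -1.   ] shift [119.2   2.   57.2] turn 6.605719982753011e-05 t 36.325 w 0.0397 F [-0.49  0.86 -2.94]
[[-0.09502336 -0.00092292]]
```

View pics/e20.png

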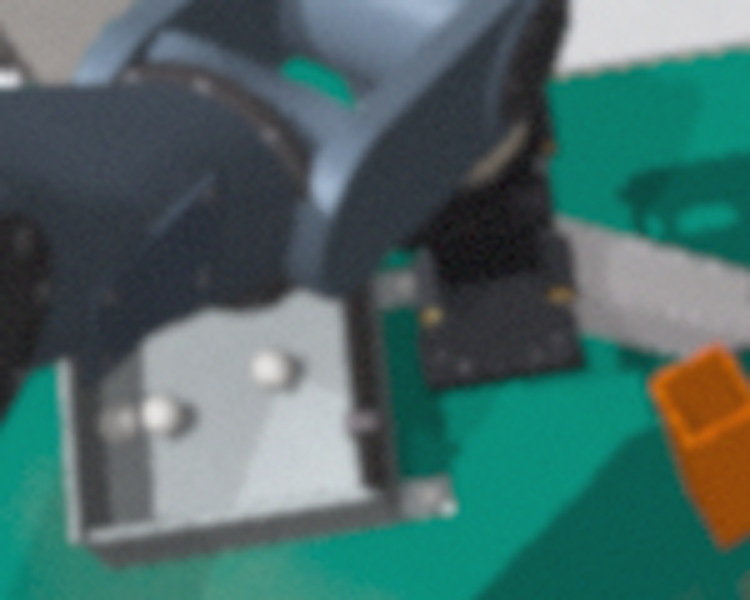

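```bash
python3 -c "
from h import *
a=cv2.imread('pics/y_top.png')[170:320,210:410];cv2.imwrite('pics/e21.png',cv2.resize(a,(800,600),interpolation=2))
C=cloud('top',np.load('pics/y_top.npy')); T=tray(C.reshape(-1,3));z=C[...,2].ravel()
m=(abs(T[:,1])<.015)&(T[:,0]>-.32)&(T[:,0]<-.12)&(z>.012)&(z<.2)
for a in np.arange(-.32,-.11,.02):
  k=m&(T[:,0]>=a)&(T[:,0]<a+.02)
  if k.any(): print(a.round(2),k.sum(),np.median(z[k]).round(4))
"
```

```text
-0.22 56 0.0568
-0.2 75 0.0795
-0.18 83 0.1068
-0.16 94 0.1341
-0.14 64 0.1582
```

View pics/e21.png

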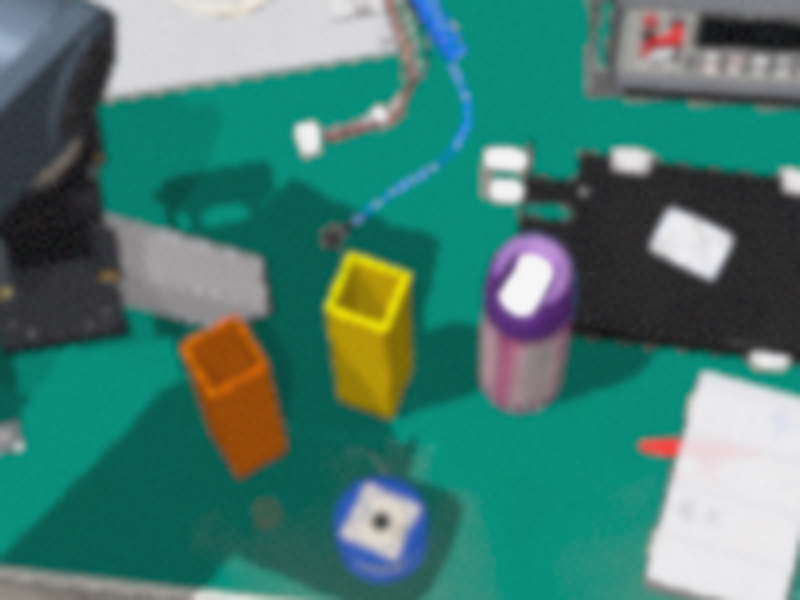

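View pics/y_scene.png

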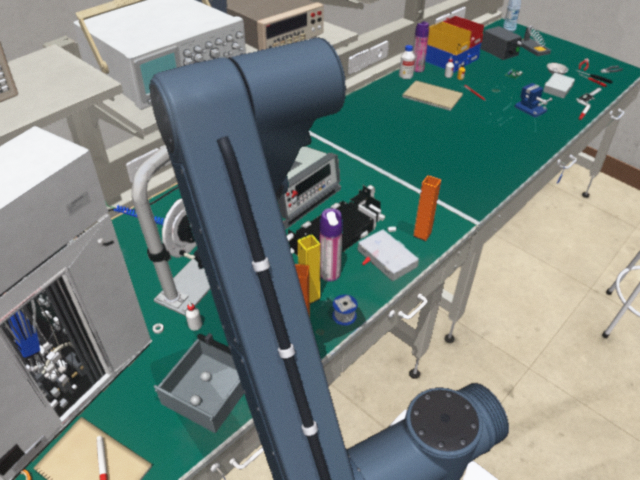

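```bash
python3 -m pendant '[[[10,0,0,0,-1],[14,0,0,0,-1],[14,0,2,0,-1],[10,0,5,0,-1],[0,0,6,0,-1],[0,0,5,0,-1],[0,0,3,0,-1],[0,0,0,0,-1]]]'; python3 -c "
from h import *
go(.5172,.0679,.141,17);print(tray(bot.get_state()['tcp_pos']));snap('z');slope('z',xr=(-.15,-.08))"
```

```text
t: 37.42
tcp_pos: [0.5336, 0.0066, 0.1421]
orientation: [-1.854, -2.51, -0.013]
ft_force: [-1.0, 0.2, -0.9]
gripper_width: 0.0394
tcp [0.5336 0.0066 0.1421] jaw 17.09 tilt [-0.012  0.019 -1.   ] shift [63.4  2.3  2.5] turn 0.0014978925085756593 t 37.425 w 0.0394 F [-0.96  0.22 -0.91]
[[-0.03839898 -0.00041353]]
top n 251 elev deg 54.3 z at x=-.06 0.1609 res 0.0035
```

```bash
python3 -m pendant '[[[0,0,0,0,-1],[-7,0,-3.2,0,-1],[-7,0,-3,0,-1],[-7,0,-2.7,0,-1],[-7,0,-2.3,0,-1],[0,0,0,0,-1]]]' 4; python3 -c "
from h import *
go(.5172,.0679,.141,17);print(tray(bot.get_state()['tcp_pos']));snap('A');slope('A',xr=(-.16,-.1))
a=cv2.imread('pics/A_top.png')[170:320,210:410];cv2.imwrite('pics/e22.png',cv2.resize(a,(800,600),interpolation=2))"
```

```text
t: 38.28
tcp_pos: [0.5432, -0.0239, 0.1541]
orientation: [-1.857, -2.509, -0.013]
ft_force: [-0.9, 1.2, 2.7]
gripper_width: 0.0401
tcp [ 0.5432 -0.0239  0.1541] jaw 16.99 tilt [-0.011  0.018 -1.   ] shift [95.1  2.  15. ] turn -0.00024382784041767998 t 38.275 w 0.0401 F [-0.91  1.21  2.71]
[[-0.07033535 -0.00067649]]
top n 203 elev deg 64.5 z at x=-.06 0.2324 res 0.0036
```

View pics/e22.png

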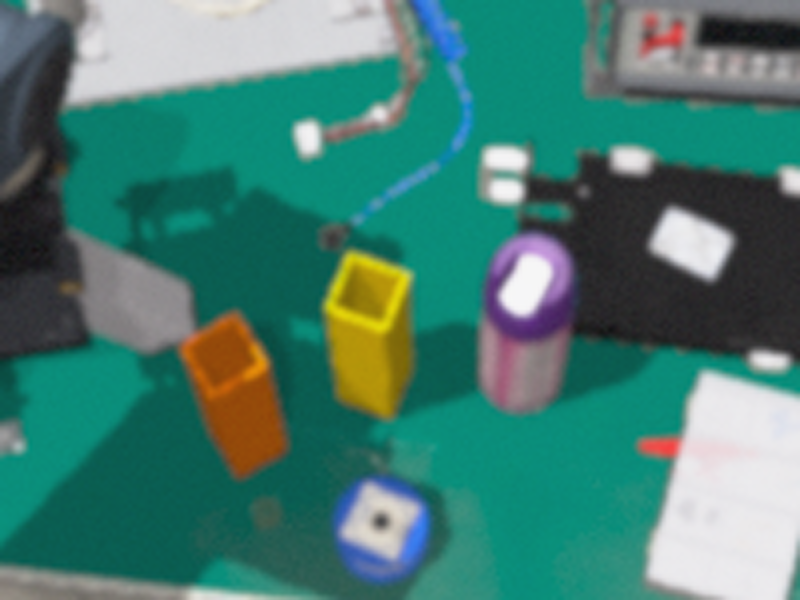

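```bash
python3 -m pendant '[[[-7,0,-2.4,0,-1],[-7,0,-2.2,0,-1],[-7,0,-1.9,0,-1],[-7,0,-1.6,0,-1],[-7,0,-1.3,0,-1],[-7,0,-1,0,-1],[-7,0,-0.7,0,-1],[-7,0,-0.4,0,-1],[0,0,0,0,-1]]]'; python3 -c "
from h import *
go(.5172,.0679,.141,17);print(tray(bot.get_state()['tcp_pos']));snap('B')
a=cv2.imread('pics/B_top.png')[170:320,210:410];cv2.imwrite('pics/e23.png',cv2.resize(a,(800,600),interpolation=2))"
```

```text
t: 39.5
tcp_pos: [0.5608, -0.0817, 0.1632]
orientation: [-1.856, -2.51, -0.011]
ft_force: [-0.2, 0.2, -1.0]
gripper_width: 0.0397
tcp [ 0.5608 -0.0817  0.1632] jaw 17.05 tilt [-0.012  0.017 -1.   ] shift [155.4   2.3  25.3] turn 0.0008531109863547757 t 39.5 w 0.0397 F [-0.17  0.15 -1.01]
[[-0.13076214 -0.0006394 ]]
```

View pics/e23.png

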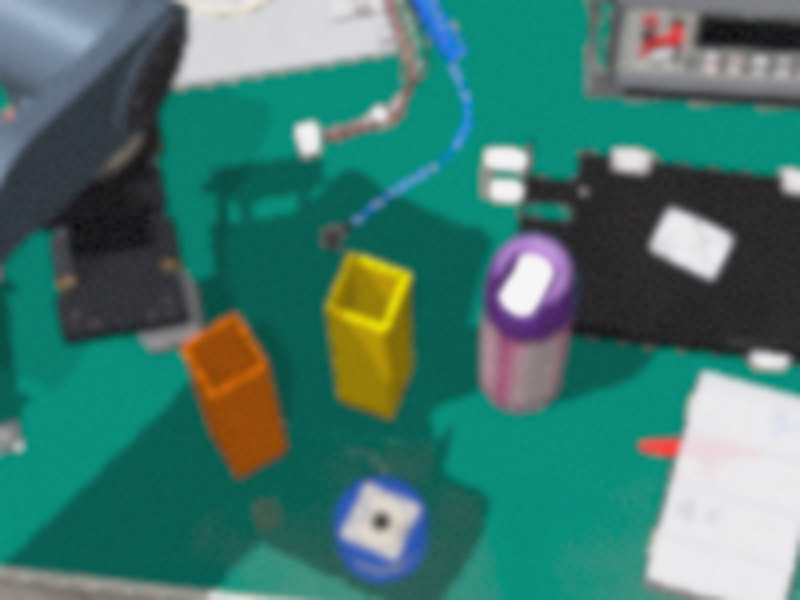

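```bash
python3 -m pendant '[[[-6,0,0,0,-1],[-6,0,0.5,0,-1],[-5,0,0.5,0,-1],[0,0,2,0,-1],[0,0,0,0,-1]]]'; python3 -c "
from h import *
go(.5172,.0679,.141,17);print(tray(bot.get_state()['tcp_pos']));snap('C')
a=cv2.imread('pics/C_top.png')[200:280,210:310];cv2.imwrite('pics/e24.png',cv2.resize(a,(750,600),interpolation=2))"
```

```text
t: 40.22
tcp_pos: [0.5662, -0.0985, 0.1613]
orientation: [-1.855, -2.512, -0.011]
ft_force: [-0.4, -0.1, -3.3]
gripper_width: 0.0402
tcp [ 0.5662 -0.0985  0.1613] jaw 17.11 tilt [-0.011  0.017 -1.   ] shift [173.    2.2  23.6] turn 0.0018598353800440507 t 40.225 w 0.0402 F [-0.38 -0.09 -3.3 ]
[[-0.14832751 -0.00087434]]
```

View pics/e24.png

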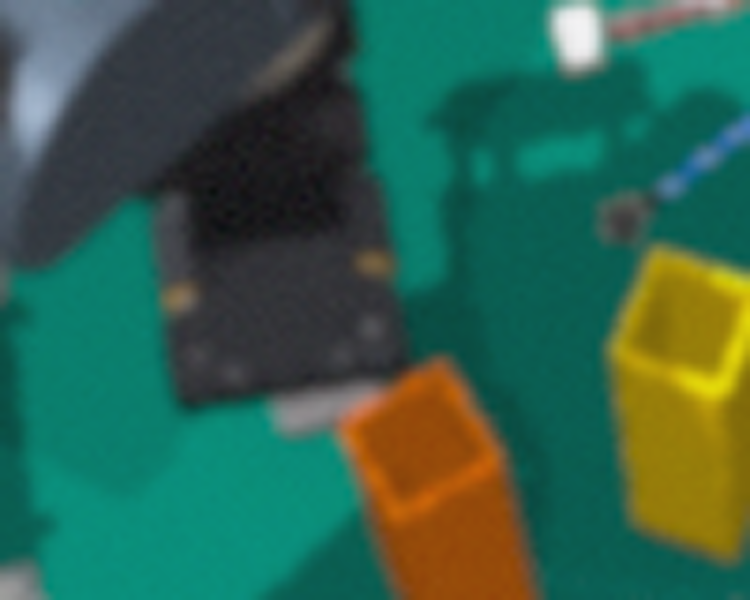

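```bash
python3 -c "
from h import *
P=onz('top',[(248.3,257.2),(210+365/7.5,200+415/7.5)],0);print(P,tray(P))"
python3 -m pendant '[[[0,0,3,0,-1],[0,0,3,0,-1],[0,0,0,0,-1]]]'; python3 -c "
from h import *
go(.5172,.0679,.141,17);print(tray(bot.get_state()['tcp_pos']))"
```

```text
[[ 0.54287804 -0.08595898  0.        ]
 [ 0.5518035  -0.11414435  0.        ]] [[-0.12957237  0.01775502]
 [-0.15912382  0.0174524 ]]
t: 40.7
tcp_pos: [0.5664, -0.0986, 0.1566]
orientation: [-1.855, -2.514, -0.01]
ft_force: [-0.0, 1.2, -2.5]
gripper_width: 0.0402
tcp [ 0.5664 -0.0986  0.1566] jaw 17.16 tilt [-0.01   0.016 -1.   ] shift [173.3   2.2  18.7] turn 0.0027166140630649795 t 40.7 w 0.0402 F [-0.02  1.25 -2.54]
[[-0.14848838 -0.0010452 ]]
```

```bash
python3 -m pendant '[[[-1,0,3,0,-1],[0,0,3,0,-1],[0,0,0,0,-1]]]'; python3 -c "
from h import *
go(.5172,.0679,.141,17);print(tray(bot.get_state()['tcp_pos']));snap('D')
a=cv2.imread('pics/D_top.png')[200:280,210:310];cv2.imwrite('pics/e25.png',cv2.resize(a,(750,600),interpolation=2))"
```

```text
t: 41.08
tcp_pos: [0.5667, -0.0997, 0.1514]
orientation: [-1.855, -2.515, -0.01]
ft_force: [-0.6, -0.1, 0.2]
gripper_width: 0.0403
tcp [ 0.5667 -0.0997  0.1514] jaw 17.19 tilt [-0.01   0.015 -1.   ] shift [174.5   2.3  13.4] turn 0.0033069450970539234 t 41.075 w 0.0403 F [-0.57 -0.12  0.19]
[[-0.14966976 -0.0009616 ]]
```

View pics/e25.png

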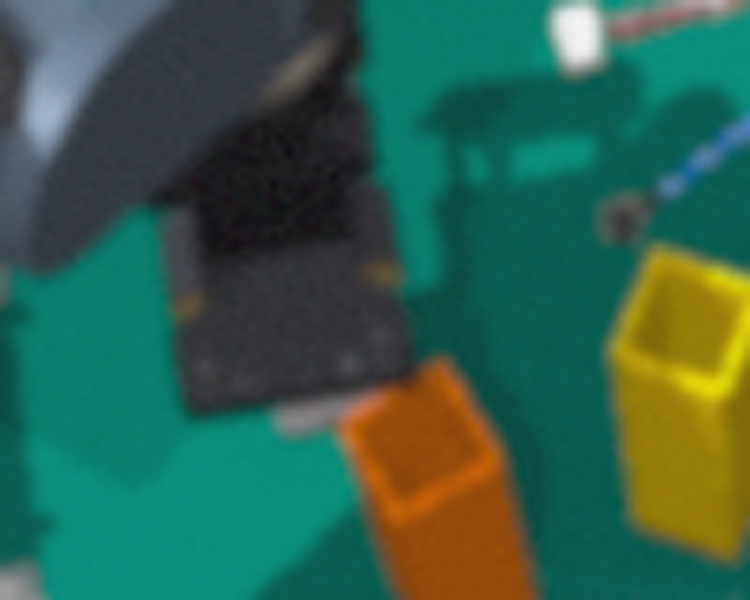

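```bash
python3 -m pendant '[[[0,0,0,0,0.0],[0,0,0,0,0.15],[0,0,0,0,0.35],[0,0,0,0,0.35],[0,0,0,0,0.35]]]'; python3 -c "
from h import *
go(.5172,.0679,.141,17);snap('E')
a=cv2.imread('pics/E_top.png')[200:280,210:310];cv2.imwrite('pics/e26.png',cv2.resize(a,(750,600),interpolation=2))"
```

```text
t: 41.8
tcp_pos: [0.5677, -0.0997, 0.151]
orientation: [-1.856, -2.516, -0.012]
ft_force: [0.4, 0.9, -0.1]
gripper_width: 0.0585
tcp [ 0.5677 -0.0997  0.151 ] jaw 17.17 tilt [-0.008  0.015 -1.   ] shift [174.9   1.2  12.9] turn 0.002909629362077722 t 41.8 w 0.0585 F [ 0.37  0.86 -0.09]
```

View pics/e26.png

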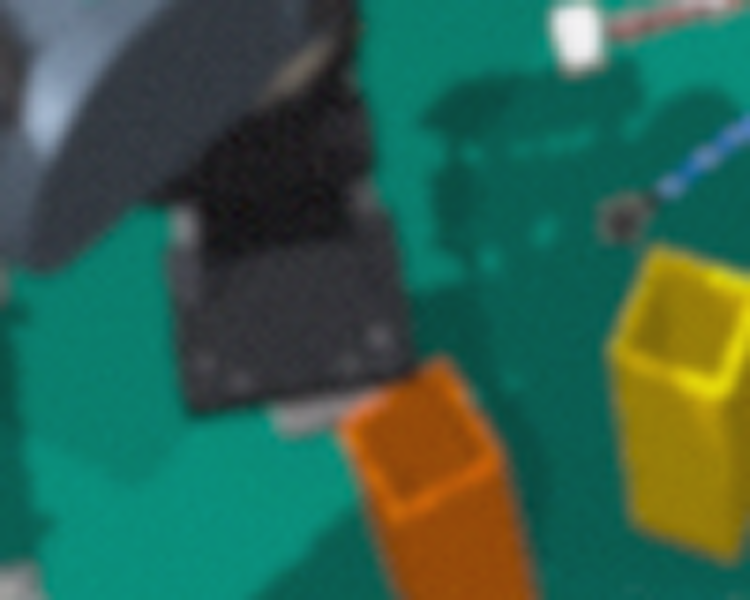

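Standing and unmoved. Rise straight up slowly, then back away sideways.

```bash
python3 -m pendant '[[[0,0,-8,0,0.35],[0,0,-12,0,0.35],[0,0,-15,0,0.35],[0,0,-20,0,0.35],[0,0,-25,0,0.35],[0,0,-25,0,0.35],[0,0,-20,0,0.35],[-20,0,0,0,0.35],[-25,0,0,0,0.35],[-25,0,0,0,0.35],[-25,0,0,0,0.35],[-25,0,0,0,0.35],[0,0,0,0,0.35],[0,0,0,0,0.35]]]'; python3 -c "
from h import *
go(.5172,.0679,.141,17);snap('F')"
```

```text
t: 43.65
tcp_pos: [0.6056, -0.2288, 0.2803]
orientation: [-1.862, -2.511, -0.012]
ft_force: [-0.3, 0.8, -0.6]
gripper_width: 0.0588
tcp [ 0.6056 -0.2288  0.2803] jaw 16.88 tilt [-0.008  0.015 -1.   ] shift [307.3   2.  144.3] turn -0.0020076690946869537 t 43.65 w 0.0588 F [-0.29  0.75 -0.62]
```

View pics/F_top.png

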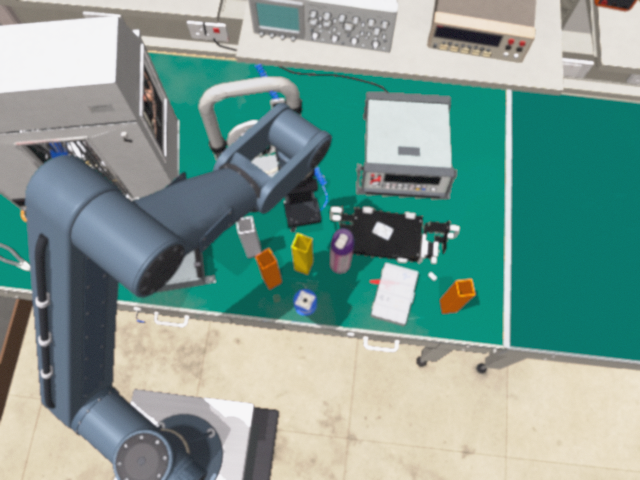

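View pics/F_scene.png

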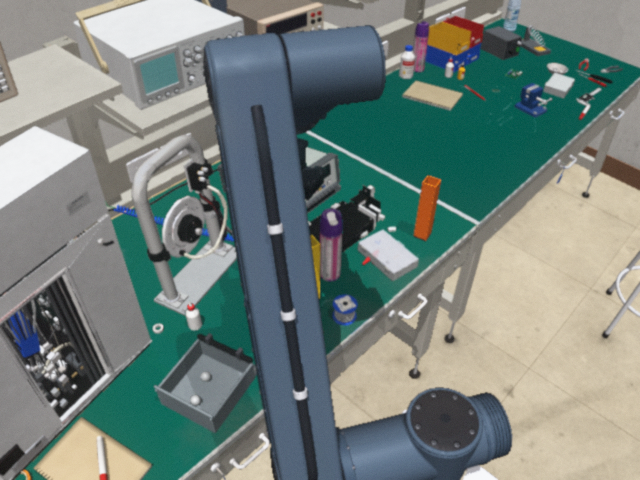

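```bash
python3 -c "
from h import *
C=cloud('top',np.load('pics/F_top.npy'));z=C[...,2]
m=(z>.185)&(z<.215)&(abs(C[...,0]-.56)<.05)&(abs(C[...,1]+.1)<.05); P=C[m]
print(m.sum(),P.mean(0),cv2.minAreaRect((P[:,:2]*1000).astype(np.float32)),tray(P.mean(0)))
A=cv2.imread('pics/a_scene.png').astype(int);F=cv2.imread('pics/F_scene.png').astype(int)
d=np.abs(A-F).sum(2)
print('bottle diff',d[300:332,182:204].mean(),'ref',d[150:180,60:90].mean())
# purple + blue compare in top
for n in 'aF':
  im=cv2.imread(f'pics/{n}_top.png'); h=cv2.cvtColor(im,cv2.COLOR_BGR2HSV)
  for nm,r,lo,hi in (('can',(225,280,325,360),(130,60,40),(170,255,255)),('spool',(288,315,290,320),(100,120,80),(125,255,255))):
    s=cv2.inRange(h[r[0]:r[1],r[2]:r[3]],lo,hi); ys,xs=np.nonzero(s); print(n,nm,len(xs),xs.mean()+r[2],ys.mean()+r[0])
im=cv2.imread('pics/F_top.png')[190:280,220:320];cv2.imwrite('pics/e27.png',cv2.resize(im,(660,600),interpolation=2))
print(bot.get_state()['t'])
"
```

```text
136 [ 0.56366116 -0.09770842  0.19629219] ((565.3094482421875, -95.91737365722656), (44.35203170776367, 40.45515060424805), 18.13311195373535) [[-0.14687351  0.00131719]]
bottle diff 7.0 ref 4.817777777777778
a can 439 341.7630979498861 246.45785876993165
a spool 181 306.8618784530387 300.76243093922653
F can 429 341.969696969697 246.78787878787878
F spool 234 304.8205128205128 303.1709401709402
43.75
```

View pics/e27.png

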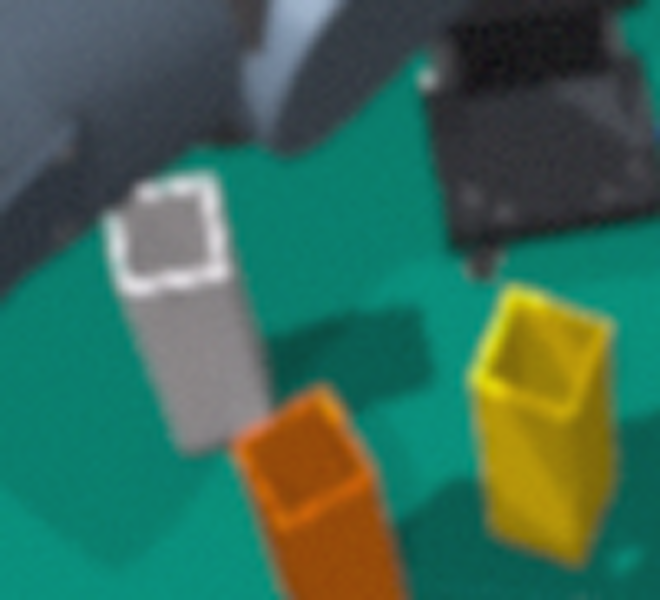

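```bash
python3 -c "
from h import *
for n in 'bF':
  h=cv2.cvtColor(cv2.imread(f'pics/{n}_top.png'),cv2.COLOR_BGR2HSV); s=cv2.inRange(h[285:320,288:324],(100,120,80),(125,255,255)); ys,xs=np.nonzero(s); print(len(xs),xs.mean(),ys.mean())
print(bot.finish_job())"
```

```text
236 16.796610169491526 18.305084745762713
242 16.8099173553719 18.56198347107438
the job is handed in; nothing more can be done
None
```

I emptied the tube into the tray and stood it upright on the bench, then handed the job in at about 44 s. I don't have a verdict.

- **Leaning:** I carried the aluminium tube upright to the ledge side. I leaned it between the cheeks, measured about 36° above level, with the foot's lower edge about 0.109 m from the ledge. Then I let go, and it stayed.
- **Tipping:** I took hold again about 45 mm from the foot and raised it until the mouth pointed about 35° below level. All three balls are out: two show clearly in both views. The third lies in shade at the far wall, confirmed only by the top camera's depth at its place.
- **Standing it up:** On the first try at raising the tube, the light grip held its angle, so the foot slid back and lifted off the bench. I set it down again and finished with a softer grip.
- **Last checks:** The tube stands upright outside the tray. Its mouth is level at about 196 mm, in line with the first measurement (195–200 mm for a 200 mm tube). Its axis is about 0.147 m in front of the ledge, and the gripper is open and clear of it.
- **Bystanders:** The can and spool are within about 0.3 pixel of their early pictures. The bottle looks the same in the scene view, but the arm hid it in the last top view, so it was checked from one view only.
- **Disagreement:** The spool first seemed about 3 pixels off because the arm covered part of it in the first picture. Against a clear picture it matched.

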